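Hang the slide rack on the dip stand and hold it down at the depth mark

ROBOT

A 6-joint arm with a two-finger parallel gripper is mounted at the origin on a cart in front of the work surface, level with it; the furniture and walls round the work are solid. World frame = base frame: x ahead of the robot, y to its left, z up, the work surface at z = 0. Lengths are in m, angles in degrees, forces in N, time in s.
With the tool pointing down it reaches from about 0.35 to 0.875 m from the base axis. Payload 4.2 kg.
Tool frame: the origin (TCP) lies on the centre line of the jaws, within the pads' length; the fingertips stand 11 mm ahead of it and the grasp point (between the pads) lies 8 mm behind it; z points along the fingers, y is the line along which they close (so a half turn about z gives the same grasp; the last joint's range is limited). The gripper opens to 87 mm and grips with 3 to 60 N. Pads are 19 mm wide; open, the fingers measure 117 mm over their backs; the gripper's body (75 mm by 190 mm) begins 51 mm behind the grasp point.
Start: joints at [85.176, 22.042, 0.453, 0, -68.411, -14.817], TCP at [0.21, 0.589, 0.234] pointing down, gripper open.
Joint ranges: [-179.83, 179.83], [-69.29, 118.12], [-61.27, 80.66], [-181.25, 117.63], [-171.15, -9.14], [-177.46, 177.46]. Speed limits (degrees/s): [159.86, 159.86, 180, 180, 180, 180].

INTERFACE

Orientations are given as a 3x3 rotation matrix whose columns are the frame's x, y, z axes.
In Python, from station import r gives the robot as it stands.
- The arm moves only by the tool servo_tool, never from a script. Its argument "commands" is a list that holds one entry, the list of rows, each a list of 7 numbers: the closure, from 0 (fully open) to 1 (shut), then the shift along the tool's x, y, z in mm, then the turn, a rotation vector about the tool's x, y, z in rad. In form: [[[claw, x, y, z, ax, ay, az], ...]]. A call has exactly 5 rows; each row is the pose to reach, as a shift and turn from the pose commanded when the call began, along the tool's axes at that moment; what a row does not reach only later rows make up. A row lasts 1/10 s, in which the tool goes at most 50 mm and 8.59 degrees, less where a joint would pass 70% of its speed; a pose out of reach is approached as far as the arm can. A call with a gripper value outside its range is refused whole. The fingers move at their own pace and stop on an object; the grip force is fixed at half the most. Time passes only in rows, so rows that repeat a pose let the fingers close, or fill a call up. It gives the time, the measured TCP pose, the force, the opening and the grip force at its end, in the units of the state.
- r.sense(): the state, without advancing time (a new reading comes with each control period).
- r.capture(name): name is "scene" or "top" or "wrist"; returns a dict with "pixels" (480x640x3 uint8, red, green, blue), "camera_matrix" (3x3 intrinsics, pixels), "R" (3x3) and "t" (3): a world point X has camera coordinates R X + t. Camera axes: x right, y down, z forward; pixel columns grow to the right and rows downward; lengths in m; the calibration is good to about 2 mm. A picture is of the moment at which its call begins. There is no depth.
- r.finish_job(): hands the job in; it is judged then, once.
The state is a dict: "time_s": time; "joints": joint angles; "joint_velocities": joint speeds; "effort": joint torques, N m; "tcp_pos": TCP position; "ee_rot": TCP orientation; "wrist_force": force on the tool from outside, world axes, zero at the start; "moment": the same for the moment, N m; "gripper_width": opening from 0.0 (shut) to 1.0 (fully open); "gripper_force": force on a finger pad.
Only numpy, scipy, OpenCV 4.12 (cv2) and the standard library are available. Lean on these libraries where they do the work, as an engineer would, in place of code of your own. Each camera call takes 0.05 s, during which the arm holds its last target. There are 200 camera calls.

TASK

Rehearse the dip before any stain is poured: hang the slide rack by its wire handle on both hooks of the dip stand and let go of it, then draw the stand's spring-loaded pull handle out towards you until the hanger's black pointer is level with the red depth index, taking care not to pull it past the index. Finish while still holding the pull handle there, so that the rack stays down in the empty dish, hanging free from its hooks. Keep the rack upright throughout, and leave the dish and the things standing around where they are.

Things in the scene. Friction and masses are not known exactly. Their poses are not given: they have to be found in the camera images.
- slide_rack: White slide staining rack with eleven fixed glass slides, loose, upright on the bench, 40 (x) x 114 (y) x 140 (z) mm, 0.15 to 0.31 kg. Slide tops 79 mm above its underside. A steel wire bail spans it lengthwise (plane x = 0, legs at y = +-54 mm). Origin: centre of underside; z up, y along its length. Same either way round.
- rack_handle (a point): Middle of the rack's handle wire, 135 mm above the rack's underside, 50 mm of open space below it. The wire is level, 6 mm thick, along the rack's y from -49 to +49 mm; from y -18 to +18 it carries a blue grip sleeve 10 mm thick, to be gripped across.
- dip_stand: Fixed stand: dark base plate 205x262x8 mm, white case at its back (front at x +26 mm, 88 high), aluminium column on it (front x +40, y -75 to -25, 298 high). Origin on the bench under it; -x is its front (robot side), z up. Hooks and dish at y -50 mm, pull handle at y +80. Hanger and pull handle move together, 1 mm for 1 mm; all parts of the stand have its orientation.
- hanger: Blue block sliding on the column, with two 7 mm steel prongs at y +-32 mm pointing to the front, each with a V seat and an upturned tip. Origin: midway between the seats, where the middle of a hung handle wire lies (stand frame x -60, y -50, z 225 mm when up). A spring holds it up, also with the rack on; it can go down 70 mm.
- hook_tips (a point): Midway between the upturned ends of the two prongs, at their top: 22 mm in front of the hanger's origin and 12 mm above it. Prong undersides are 13 mm below the hanger's origin, the block's front 81 mm behind it. The wire goes in from the front over both tips, then down into the seats, the sleeve between the prongs (57 mm apart inside); 8 mm off centre sideways is fine.
- pull_handle: Pull rod with a flat D-shaped handle: its black grip is a level bar along y, 11 mm thick, 64 mm long, between two legs (75 mm apart inside) that go back to a yoke on the rod. Origin: middle of the grip bar (stand frame x -62, y +80, z 60 mm when home); 45 mm free behind it, 46 below. Slides along the stand's -x, 70 mm at most. With the rack hung the pull is 3 to 6 N at home, 9 to 12 N at 60 mm; let go, it springs home.
- pointer (a point): Tip of the black arrow-shaped pointer on the hanger, in front of the white scale left of the column; rides with the hanger, at the same height as the hanger's origin.
- depth_mark (a point): Tip of the red depth index clamped on the white scale beside the column; its height is the mark for the pointer. It sits 42 to 60 mm below the pointer's rest height and stays where it is.
- dish: Empty clear glass staining dish, loose, 0.45 kg, 76 (x) x 140 (y) x 64 (z) mm outside, walls 4 mm, open on top; stands on the base plate between low corner lugs, straight under the hooks, rim 72 mm above the bench. A rack on the raised hooks has its underside 90 mm above the bench and goes down into the dish with about 12 mm to spare all round. Origin: centre of underside.
- stain_bottle_1: small amber dropper bottle, 38 mm across, 112 tall, beside the rack, in front of the gap between the two bench instruments; bystander, origin under its centre
- stain_bottle_2: the other amber dropper bottle, 38 mm across, 110 tall, in that gap; bystander, origin under its centre
- bench_timer: white wedge-shaped bench timer, 54x68x34; bystander, origin under its centre

How it is judged (in metres and radians):
On the way, in this order (a step that is already met when the one before it is completed fails the run):
1. the rack hangs by its handle wire in both hooks, let go, with the hanger still up (distance between rack_handle and hanger below 0.014 m and contact force between slide_rack and hanger above 0.5 N and contact force between slide_rack and the fingers below 0.2 N and angle between slide_rack's own z axis and vertical below 0.15 rad and angle between the y axis of slide_rack and the y axis of hanger, either way round below 0.12 rad and z of hanger in the frame of dip_stand above 0.217 m), for 0.3 s.
2. the pull handle, held by the fingers, is out so far that the pointer is level with the red index (z of pointer in the frame of depth_mark between -0.004 and 0.004 m and contact force between the fingers and pull_handle above 2 N), for 0.3 s.
At the end, for the whole second after the job is handed in: Fingers hold the pull handle (over 2 N), pointer within 4 mm of the red index and still; rack at rest, hanging only from both hooks (wire within 14 mm of the seats' middle, 0.12 rad along them, 0.15 rad upright), untouched by fingers and dish; dish within 12 mm of its place (all of step 2 and distance between rack_handle and hanger below 0.014 m and contact force between slide_rack and hanger above 0.5 N and contact force between slide_rack and the fingers below 0.2 N and angle between slide_rack's own z axis and vertical below 0.15 rad and angle between the y axis of slide_rack and the y axis of hanger, either way round below 0.12 rad and contact force between slide_rack and dish below 0.2 N and linear speed of slide_rack below 0.03 m/s and linear speed of hanger below 0.01 m/s and distance of dish from where it was at the start of the episode below 0.012 m); the arm keeps its last pose, push and grip.
It fails at once if the pointer goes more than 8 mm below the red index (z of pointer in the frame of depth_mark below -0.008 m).
It fails at once if the rack is tipped more than 0.6 rad (angle between slide_rack's own z axis and vertical above 0.6 rad).
It fails at once if the dish is pushed more than 15 mm (distance of dish from where it was at the start of the episode above 0.015 m).
It fails at once if a bystander is pushed more than 30 mm (distance of any of stain_bottle_1, stain_bottle_2, bench_timer from where it was at the start of the episode above 0.03 m).
It also fails if it takes over 61 s, if anything falls off the work surface, if the arm or the gripper's body presses on something with over 40 N, if the wrist force passes 120 N, or if a joint passes its speed limit or range.

## Working session

There is one attempt and no reset: what is moved stays moved. The work goes in short steps, Python scripts to look and compute and a tool call to move; the robot and the scene stay as the last step left them, time stands still between calls to the robot, and variables do not carry over. Pictures are saved under pics/ and viewed, at most 10 in all, crops included, and the job is handed in when it is done.

Besides the shell and the picture viewer there is one more tool, called as name(argument=value, ...), one argument or row to a line, values as JSON. servo_tool: Moves the arm, as the interface text tells. Its arguments: {"type":"object","properties":{"commands":{"type":"array","items":{"type":"array","items":{"type":"array","items":{"type":"number"}}}}},"required":["commands"]}

```bash
mkdir -p pics && cat > h.py <<'E'
import numpy as np, cv2
from station import r
def cap(n,f=None):
    c=r.capture(n); 
    if f: cv2.imwrite('pics/'+f,c['pixels'][:,:,::-1])
    return c
def ray(c,u,v):
    d=np.linalg.inv(c['camera_matrix'])@[u,v,1]; R=np.array(c['R']); return -R.T@c['t'], R.T@d
def onz(c,u,v,z):
    o,d=ray(c,u,v); return o+d*(z-o[2])/d[2]
def tri(l):
    A=0;b=0
    for c,u,v in l:
        o,d=ray(c,u,v); d=d/np.linalg.norm(d); P=np.eye(3)-np.outer(d,d); A=A+P; b=b+P@o
    return np.linalg.solve(A,b)
def proj(c,X):
    p=c['camera_matrix']@(np.array(c['R'])@X+c['t']); return p[:2]/p[2]
E
python3 - <<'E'
from h import *
import pickle
d={n:cap(n,n+'0.png') for n in('scene','top','wrist')}
pickle.dump(d,open('c0.pkl','wb'))
for n in d: print(n,np.round(-np.array(d[n]['R']).T@d[n]['t'],3),np.round(d[n]['R'],2).tolist())
s=r.sense();print(s['ee_rot'],s['tcp_pos'],s['time_s'])
E
```

```text
scene [ 0.176 -1.017  1.159] [[0.91, -0.42, -0.01], [-0.33, -0.69, -0.64], [0.27, 0.58, -0.77]]
top [ 0.357 -0.26   1.213] [[-0.0, -1.0, -0.02], [-0.98, 0.0, -0.18], [0.18, 0.02, -0.98]]
wrist [0.283 0.562 0.385] [[-0.34, -0.94, 0.0], [-0.9, 0.32, 0.28], [-0.26, 0.09, -0.96]]
[[ 9.41778263e-01 -3.36234305e-01 -4.41325954e-04]
 [-3.36234568e-01 -9.41776859e-01 -1.63206938e-03]
 [ 1.33127141e-04  1.68543650e-03 -9.99998571e-01]] [0.2099166  0.58821929 0.23270789] 0.15
```

View pics/scene0.png

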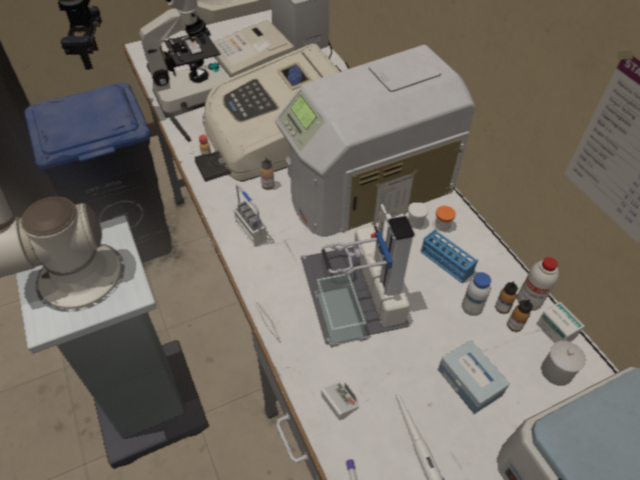

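View pics/top0.png

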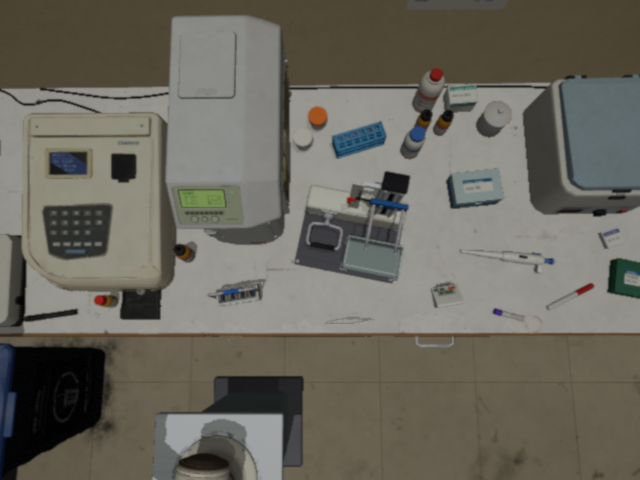

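The scene view shows the rack at about (250,222) and the stand at about (360,290). In the top view the rack is at (240,292), the stand base at (350,235), the pull handle at (323,235), the hooks at about (382,225), and a bottle at (184,252). I'll enlarge the details.

```bash
python3 - <<'E'
from h import *
import pickle
d=pickle.load(open('c0.pkl','rb'))
t=d['top']['pixels'][:,:,::-1];s=d['scene']['pixels'][:,:,::-1]
a=cv2.resize(t[160:310,200:420],None,fx=3.6,fy=3.6,interpolation=3)[:300*2-60]
b=cv2.resize(s[180:345,225:425],None,fx=4,fy=4,interpolation=3)
cv2.imwrite('pics/a.png',a);cv2.imwrite('pics/b.png',b[:600]);print(a.shape,b.shape)
E
```

```text
(540, 792, 3) (660, 800, 3)
```

View pics/a.png

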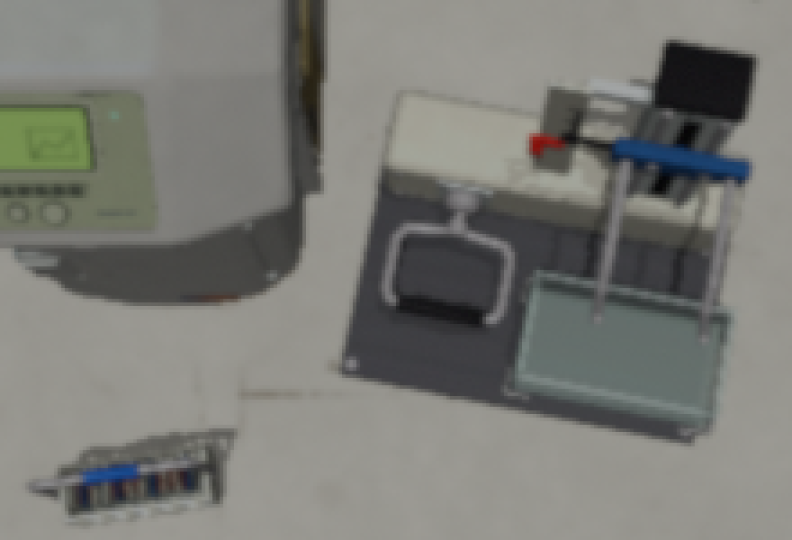

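View pics/b.png

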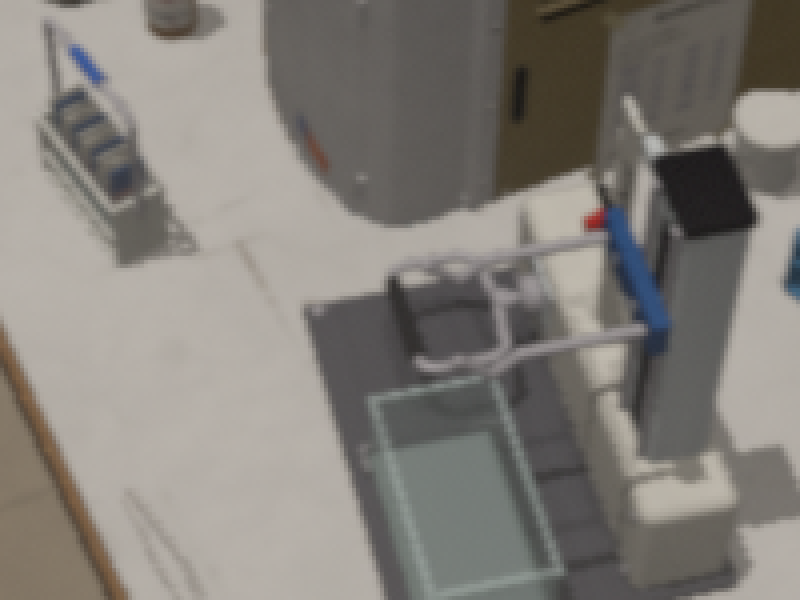

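Crop a (top, ×3.6) shows the sleeve at (83,478)–(137,470), base front corners at (343,373) and (690,438), the grip bar at (398,303)–(490,318) and prong tips at (598,316) and (706,337). Crop b (scene, ×4) shows the sleeve centre at (86,64) and prong tips at (396,268) and (422,362).

```bash
python3 - <<'E'
from h import *
import pickle
d=pickle.load(open('c0.pkl','rb')); T=d['top'];S=d['scene']
a=lambda u,v:(T,200+(u+.5)/3.6-.5,160+(v+.5)/3.6-.5)
b=lambda u,v:(S,225+(u+.5)/4-.5,180+(v+.5)/4-.5)
def blob(c,x0,x1,y0,y1):
    im=c['pixels'][y0:y1,x0:x1].astype(int); m=(im[...,2]>im[...,0]+60)&(im[...,2]>120)
    n,l,st,ce=cv2.connectedComponentsWithStats(m.astype(np.uint8)); k=1+np.argmax(st[1:,4])
    p=np.argwhere(l==k)[:,::-1]+[x0,y0]; print('area',len(p)); 
    w=np.linalg.svd(p-p.mean(0),full_matrices=False)[2][0]; return p.mean(0),w
ct,wt=blob(T,205,270,280,310); cs,ws=blob(S,235,262,185,206); print(ct,cs)
print('sleeve tri',tri([(T,*ct),(S,*cs)]),'onz T',onz(T,*ct,.135),'S',onz(S,*cs,.135))
v=onz(T,*(ct+10*wt),.135)-onz(T,*ct,.135);print('rack y dir',np.degrees(np.arctan2(v[1],v[0])))
v=onz(S,*(cs+5*ws),.135)-onz(S,*cs,.135);print('rack y dir S',np.degrees(np.arctan2(v[1],v[0])))
e1=onz(*a(30,487),.135);e2=onz(*a(205,462),.135);print('wire ends',e1,e2)
L=onz(*a(343,373),.008);R=onz(*a(690,438),.008); v=L-R; print('plate',L,R,np.linalg.norm(v),np.degrees(np.arctan2(v[1],v[0])))
gl=onz(*a(398,303),.06);gr=onz(*a(490,320),.06);v=gl-gr;print('grip',(gl+gr)/2,np.linalg.norm(v),np.degrees(np.arctan2(v[1],v[0])))
tl=tri([a(598,316),b(396,268)]);tr=tri([a(706,337),b(422,362)]);v=tl-tr;print('tips',tl,tr,np.degrees(np.arctan2(v[1],v[0])))
tl=onz(*a(598,316),.237);tr=onz(*a(706,337),.237);v=tl-tr;print('tipsT',(tl+tr)/2,tl,tr,np.linalg.norm(v),np.degrees(np.arctan2(v[1],v[0])))
s=r.sense();print(s['wrist_force'])
u,vv=proj(T,np.array([.57,.4,.1]));print(u,vv); print('bottle1',onz(T,184,252,.1))
E
```

```text
area 37
area 20
[229.91891892 291.21621622] [246.  195.5]
sleeve tri [ 0.44360201 -0.04755155  0.14020087] onz T [ 0.44369549 -0.04644396  0.135     ] S [ 0.44529727 -0.04266946  0.135     ]
rack y dir -82.48762247739813
rack y dir S -82.26526052735761
wire ends [0.43523691 0.00443891 0.135     ] [ 0.45107457 -0.10839675  0.135     ]
plate [ 0.52659403 -0.18978537  0.008     ] [ 0.4785246  -0.43996013  0.008     ] 0.254751012672624 79.12355073260447
grip [ 0.56246575 -0.26324909  0.06      ] 0.06547884294746943 79.12514506980636
tips [ 0.51960336 -0.35164948  0.23990794] [ 0.50527631 -0.41393754  0.24221269] 77.04653785583412
tipsT [ 0.52144754 -0.3854183   0.237     ] [ 0.52785762 -0.35380808  0.237     ] [ 0.51503746 -0.41702852  0.237     ] 0.06450721128839541 78.53671970947863
[-0.29492593  0.87189511  0.40818275]
53.65502182936047 241.424052745535
bottle1 [0.54230905 0.07588643 0.1       ]
```

```bash
cat >> h.py <<'E'
from scipy.spatial.transform import Rotation as Ro
def Rt(yaw,tilt):
    y,t=np.radians([yaw,tilt]); xr=np.array([np.cos(y),np.sin(y),0]); k=np.array([0,0,1.])
    Y=-(np.cos(t)*xr+np.sin(t)*k); Z=np.sin(t)*xr-np.cos(t)*k; return np.c_[np.cross(Y,Z),Y,Z]
def goal(P,yaw,tilt,back=0):
    """grasp point to P (backed off along tool z by back), prints shift mm and rotvec in present tool axes"""
    s=r.sense(); R0=np.array(s['ee_rot']); R1=Rt(yaw,tilt)
    tcp=np.array(P)+R1[:,2]*(.008-back)
    print('t',s['time_s'],'tcp',np.round(s['tcp_pos'],4),'->',np.round(tcp,4),'F',np.round(s['wrist_force'],1),'w',s['gripper_width'])
    print('shift',np.round(R0.T@(tcp-s['tcp_pos'])*1000,1),'rot',np.round(Ro.from_matrix(R0.T@R1).as_rotvec(),4))
E
python3 -c "
from h import *
goal([.444,-.046,.135],7.5,15,.11)
d=__import__('pickle').load(open('c0.pkl','rb'));print(onz(d['top'],285,225,.1),onz(d['top'],288,150,.25))"
```

```text
t 0.15 tcp [0.2099 0.5882 0.2327] -> [ 0.4178 -0.0494  0.2335] F [-0.3  0.9  0.4] w 1.000387453448275
shift [4.102e+02 5.306e+02 1.000e-01] rot [0.2364 0.1425 1.0906]
[ 0.6085192  -0.17021293  0.1       ] [ 0.74270707 -0.1872563   0.25      ]
```

servo_tool(
  commands=[
    [[0, 28, 36, -8, 0.016, 0.01, 0.075], [0, 56, 72, -16, 0.032, 0.02, 0.15], [0, 85, 109, -24, 0.05, 0.03, 0.225], [0, 114, 147, -32, 0.066, 0.04, 0.3], [0, 143, 185, -40, 0.084, 0.05, 0.38]],
  ],
)

```text
time_s: 0.65
tcp_pos: [0.2828, 0.3642, 0.2735]
ee_rot: [[0.746, -0.66, 0.086], [-0.665, -0.746, 0.046], [0.033, -0.091, -0.995]]
wrist_force: [0.1, -1.0, 0.8]
gripper_width: 0.995
gripper_force: 0.0
```

```bash
python3 -c "
from h import *
goal([.444,-.046,.135],7.5,15,.11)"
```

```text
t 0.65 tcp [0.2828 0.3642 0.2735] -> [ 0.4178 -0.0494  0.2335] F [ 0.1 -1.   0.8] w 0.9953189548938638
shift [374.4 223.   32.2] rot [0.151  0.0939 0.7076]
```

servo_tool(
  commands=[
    [[0, 40, 24, 0, 0.015, 0.01, 0.07], [0, 80, 48, 0, 0.03, 0.02, 0.14], [0, 120, 72, 0, 0.045, 0.03, 0.22], [0, 160, 95, 2, 0.065, 0.04, 0.3], [0, 200, 119, 5, 0.085, 0.05, 0.38]],
  ],
)

```text
time_s: 1.15
tcp_pos: [0.3543, 0.1433, 0.2645]
ee_rot: [[0.444, -0.877, 0.183], [-0.895, -0.441, 0.059], [0.029, -0.19, -0.981]]
wrist_force: [1.5, 0.8, 0.3]
gripper_width: 0.998
gripper_force: 0.0
```

```bash
python3 -c "
from h import *
goal([.444,-.046,.135],7.5,15,.11)"
```

```text
t 1.15 tcp [0.3543 0.1433 0.2645] -> [ 0.4178 -0.0494  0.2335] F [1.5 0.8 0.3] w 0.9983345087179444
shift [199.9  35.3  30.5] rot [0.0649 0.0465 0.3278]
```

servo_tool(
  commands=[
    [[0, 45, 8, 7, 0.016, 0.011, 0.08], [0, 90, 16, 14, 0.032, 0.023, 0.16], [0, 135, 24, 21, 0.048, 0.035, 0.24], [0, 175, 31, 27, 0.058, 0.042, 0.3], [0, 200, 35, 30, 0.065, 0.046, 0.328]],
  ],
)

```text
time_s: 1.65
tcp_pos: [0.418, -0.05, 0.2334]
ee_rot: [[0.128, -0.959, 0.255], [-0.992, -0.124, 0.032], [0.0, -0.257, -0.967]]
wrist_force: [0.2, 0.3, -0.4]
gripper_width: 0.998
gripper_force: 0.0
```

```bash
python3 - <<'E'
from h import *
import pickle
c=cap('wrist','w1.png');pickle.dump(c,open('w1.pkl','wb'))
goal([.444,-.046,.135],7.5,15,.11)
im=c['pixels'].astype(int); m=(im[...,2]>im[...,0]+60)&(im[...,2]>100)&(im[...,1]<im[...,2]-30)
n,l,st,ce=cv2.connectedComponentsWithStats(m.astype(np.uint8))
for k in range(1,n):
  if st[k,4]>300:
    p=np.argwhere(l==k)[:,::-1].astype(np.float32); rr=cv2.minAreaRect(p)
    v=np.linalg.svd(p-p.mean(0),full_matrices=False)[2][0]; a=onz(c,*(ce[k]-30*v),.135);b=onz(c,*(ce[k]+30*v),.135)
    print(st[k],ce[k],rr,onz(c,*ce[k],.135),np.degrees(np.arctan2(*(b-a)[1::-1])))
E
```

```text
t 1.7 tcp [ 0.4185 -0.0512  0.233 ] -> [ 0.4178 -0.0494  0.2335] F [ 0.5 -0.8  0.1] w 0.9975308137449675
shift [-1.9  0.3 -0.6] rot [ 0.0035 -0.002  -0.0041]
```

View pics/w1.png

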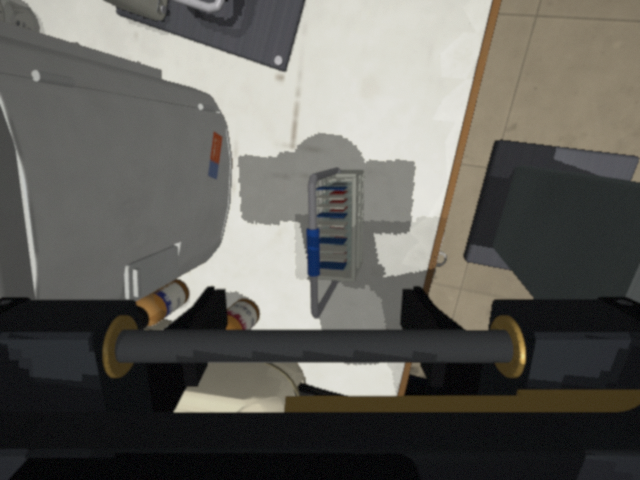

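The wrist view shows the sleeve at (313,252), the wire from (313,175) to (317,313), and bottles at about (240,312) and (168,298). The grip lane looks clear apart from bottle 1.

```bash
python3 - <<'E'
from h import *
import pickle
c=pickle.load(open('w1.pkl','rb'))
p=onz(c,313.5,252,.135);a=onz(c,314,229,.135);b=onz(c,313.5,275,.135);print(p,a,b,np.linalg.norm(a-b),np.degrees(np.arctan2(*(b-a)[1::-1])))
T=pickle.load(open('c0.pkl','rb'));print('tri',tri([(c,313.5,252),(T['top'],229.9,291.2),(T['scene'],246,195.5)]))
e1=onz(c,311,178,.135);e2=onz(c,317,312,.135);print(e1,e2,(e1+e2)/2,np.degrees(np.arctan2(*(e2-e1)[1::-1])))
print('bottle',onz(c,243,305,.11))
im=c['pixels'].astype(int)[215:290,295:335];m=(im[...,2]>im[...,0]+60);q=np.argwhere(m);print(len(q),q.mean(0)+[215,295],q.min(0)+[215,295],q.max(0)+[215,295])
goal([.444,-.048,.135],7.5,15,0)
E
```

```text
[ 0.4448525  -0.04801806  0.135     ] [ 0.44673497 -0.06556336  0.135     ] [ 0.44250959 -0.02987091  0.135     ] 0.035941690285117435 96.75142010991878
tri [ 0.44351588 -0.04866701  0.14091477]
[ 0.45363171 -0.10174849  0.135     ] [4.35774044e-01 1.15763485e-04 1.35000000e-01] [ 0.44470288 -0.05081636  0.135     ] 99.94339300798802
bottle [0.50943006 0.02421435 0.11      ]
412 [251.08495146 312.96116505] [230 307] [274 318]
t 1.7 tcp [ 0.4185 -0.0512  0.233 ] -> [ 0.4461 -0.0477  0.1273] F [ 0.5 -0.8  0.1] w 0.9975308137449675
shift [-1.000e-01  1.000e-01  1.093e+02] rot [ 0.0035 -0.002  -0.0041]
```

servo_tool(
  commands=[
    [[0.25, 0, 0, 30, 0, 0, 0], [0.25, 0, 0, 60, 0, 0, 0], [0.25, 0, 0, 85, 0, 0, 0], [0.25, 0, 0, 100, 0, 0, 0], [0.25, 0, 0, 109, 0, 0, 0]],
  ],
)

```text
time_s: 2.2
tcp_pos: [0.4456, -0.0441, 0.1273]
ee_rot: [[0.132, -0.959, 0.252], [-0.991, -0.128, 0.033], [0.001, -0.255, -0.967]]
wrist_force: [-0.1, 0.3, 0.0]
gripper_width: 0.766
gripper_force: 0.0
```

servo_tool(
  commands=[
    [[1, 0, 0, 0, 0, 0, 0], [1, 0, 0, 0, 0, 0, 0], [1, 0, 0, 0, 0, 0, 0], [1, 0, 0, 0, 0, 0, 0], [1, 0, 0, 0, 0, 0, 0]],
  ],
)

```text
time_s: 2.7
tcp_pos: [0.4464, -0.0438, 0.1295]
ee_rot: [[0.133, -0.957, 0.256], [-0.991, -0.128, 0.034], [0.0, -0.259, -0.966]]
wrist_force: [-0.8, 0.5, -0.4]
gripper_width: 0.383
gripper_force: 0.0
```

servo_tool(
  commands=[
    [[1, 0, 0, 0, 0, 0, 0], [1, 0, 0, 0, 0, 0, 0], [1, 0, 0, 0, 0, 0, 0], [1, 0, 0, 0, 0, 0, 0], [1, 0, 0, 0, 0, 0, 0]],
  ],
)

```text
time_s: 3.2
tcp_pos: [0.4462, -0.0439, 0.1288]
ee_rot: [[0.133, -0.958, 0.255], [-0.991, -0.128, 0.033], [0.001, -0.257, -0.966]]
wrist_force: [-1.0, 0.0, 0.6]
gripper_width: 0.104
gripper_force: 30.0
```

```bash
python3 -c "
from h import *
goal([.4444,-.045,.20],7.5,15)"
```

```text
t 3.2 tcp [ 0.4462 -0.0439  0.1288] -> [ 0.4465 -0.0447  0.1923] F [-1.   0.   0.6] w 0.10444651119992536
shift [  0.9 -16.4 -61.3] rot [ 0.0016 -0.0001  0.0022]
```

servo_tool(
  commands=[
    [[1, 0, -5, -19, 0, 0, 0], [1, 0, -10, -38, 0, 0, 0], [1, 0, -18, -68, 0, 0, 0], [1, 0, -26, -97, 0, 0, 0], [1, 0, -32, -120, 0, 0, 0]],
  ],
)

```text
time_s: 3.7
tcp_pos: [0.446, -0.0439, 0.2542]
ee_rot: [[0.132, -0.958, 0.255], [-0.991, -0.128, 0.034], [0.0, -0.257, -0.966]]
wrist_force: [0.8, 0.5, -1.9]
gripper_width: 0.104
gripper_force: 30.0
```

```bash
python3 -c "
from h import *
goal([.472,-.3765,.25],-11,15)"
```

```text
t 3.7 tcp [ 0.446  -0.0439  0.2542] -> [ 0.474  -0.3769  0.2423] F [ 0.8  0.5 -1.9] w 0.10382132050781354
shift [333.8  18.8   7.5] rot [0.0015 0.0834 0.3138]
```

servo_tool(
  commands=[
    [[1, 15, 0, 0, 0, 0.005, 0.02], [1, 45, 2, 1, 0, 0.015, 0.055], [1, 85, 4, 2, 0, 0.025, 0.09], [1, 125, 6, 3, 0, 0.035, 0.125], [1, 165, 9, 3, 0, 0.042, 0.157]],
  ],
)

```text
time_s: 4.2
tcp_pos: [0.4594, -0.2096, 0.2469]
ee_rot: [[-0.031, -0.966, 0.255], [-1.0, 0.03, -0.008], [0.0, -0.255, -0.967]]
wrist_force: [1.0, 0.9, -1.7]
gripper_width: 0.101
gripper_force: 30.0
```

```bash
python3 -c "
from h import *
goal([.472,-.3765,.25],-11,15)"
```

```text
t 4.2 tcp [ 0.4594 -0.2096  0.2469] -> [ 0.474  -0.3769  0.2423] F [ 1.   0.9 -1.7] w 0.10113806915720289
shift [166.8 -17.9   9.5] rot [0.0036 0.0414 0.1558]
```

servo_tool(
  commands=[
    [[1, 40, -4, 2, 0, 0.01, 0.04], [1, 80, -8, 4, 0, 0.02, 0.08], [1, 120, -13, 6, 0, 0.03, 0.12], [1, 150, -16, 8, 0, 0.038, 0.145], [1, 167, -18, 9, 0, 0.041, 0.156]],
  ],
)

```text
time_s: 4.7
tcp_pos: [0.4743, -0.3778, 0.2422]
ee_rot: [[-0.193, -0.949, 0.25], [-0.981, 0.186, -0.048], [-0.001, -0.255, -0.967]]
wrist_force: [-0.3, -0.0, -1.8]
gripper_width: 0.1
gripper_force: 30.0
```

servo_tool(
  commands=[
    [[1, 0, 0, 0, 0, 0, 0], [1, 0, 0, 0, 0, 0, 0], [1, 0, 0, 0, 0, 0, 0], [1, 0, 0, 0, 0, 0, 0], [1, 0, 0, 0, 0, 0, 0]],
  ],
)

```text
time_s: 5.2
tcp_pos: [0.4751, -0.375, 0.2444]
ee_rot: [[-0.188, -0.949, 0.253], [-0.982, 0.182, -0.049], [0.0, -0.258, -0.966]]
wrist_force: [0.3, 0.7, -2.3]
gripper_width: 0.099
gripper_force: 30.0
```

```bash
python3 - <<'E'
from h import *
import pickle
d={n:cap(n) for n in('scene','top','wrist')};pickle.dump(d,open('c2.pkl','wb'))
goal([.472,-.3765,.25],-11,15)
t=d['top']['pixels'][150:300,300:440,::-1];s=d['scene']['pixels'][180:330,280:420,::-1]
f=lambda q,k:cv2.resize(q,None,fx=k,fy=k,interpolation=3)
o=np.zeros((600,800,3),np.uint8);o[:428,:400]=cv2.resize(t,(400,428),interpolation=3);o[:428,400:]=cv2.resize(s,(400,428),interpolation=3)
cv2.imwrite('pics/c2.png',o[:428]);cv2.imwrite('pics/w2.png',d['wrist']['pixels'][:,:,::-1])
E
```

```text
t 5.35 tcp [ 0.4751 -0.3755  0.2442] -> [ 0.474  -0.3769  0.2423] F [-1.3 -0.3 -1.2] w 0.10349287443063011
shift [1.6 1.2 1.6] rot [0.0011 0.0001 0.0018]
```

View pics/c2.png

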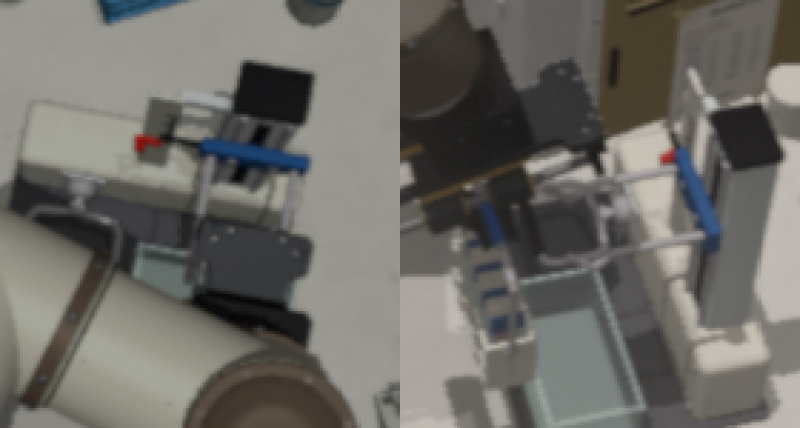

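View pics/w2.png

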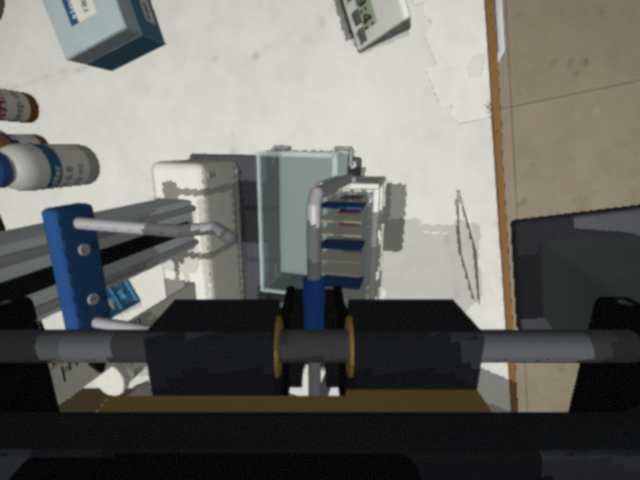

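The wrist view shows the right prong from (75,222) to its tip at about (232,238). The held wire runs from (316,190) to the sleeve edge at (314,279). The side views show the rack upright, just in front of the hooks, between the prongs.

```bash
python3 - <<'E'
from h import *
import pickle
d=pickle.load(open('c2.pkl','rb'));c=d['wrist']
x=np.array([.982,-.191,0]);y=np.array([.191,.982,0])
s=r.sense();R=np.array(s['ee_rot']);g=np.array(s['tcp_pos'])-.008*R[:,2];print('grasp pt',g)
tip=onz(c,233,237,.235);end=onz(c,315,188,g[2]);sl=onz(c,313.5,279,g[2]);blk=onz(c,80,222,.225)
print('tip',tip,'end',end,'sl',sl,'blk',blk)
v=sl-end;print('wire dir',np.degrees(np.arctan2(v[1],v[0])),np.linalg.norm(v))
v=tip-blk;print('prong dir',np.degrees(np.arctan2(v[1],v[0])),np.linalg.norm(v))
mid=sl+y*.018;print('wire mid by sleeve end',mid,'by end',end+y*.051)
H=tip+x*.022+y*.032;print('H by tip',H)
for m in(mid,end+y*.051,g): print('needed stand dx,dy',(H-m)@x,(H-m)@y)
print('R held',Ro.from_matrix(R).as_matrix().round(2).tolist())
E
```

```text
grasp pt [ 0.4730709  -0.37508719  0.25191585]
tip [ 0.51330985 -0.41673942  0.235     ] end [ 0.46195507 -0.43494224  0.25191585] sl [ 0.46999023 -0.39651369  0.25191585] blk [ 0.61788701 -0.43680195  0.225     ]
wire dir 78.18998632793259 0.03925961636791086
prong dir 169.14008252852582 0.10695273537826493
wire mid by sleeve end [ 0.47342823 -0.37883769  0.25191585] by end [ 0.47169607 -0.38486024  0.25191585]
H by tip [ 0.54102585 -0.38951742  0.235     ]
needed stand dx,dy 0.0684206948232947 0.0024236442223753824
needed stand dx,dy 0.06897136106018027 0.008668633872278926
needed stand dx,dy 0.0694879365418341 -0.0011910933245237408
R held [[-0.19, -0.95, 0.25], [-0.98, 0.18, -0.05], [0.0, -0.26, -0.97]]
```

```bash
python3 -c "
from h import *
goal([.4731+.0681,-.3751-.0112,.252],-11,15)
s=r.sense();print(np.array(s['ee_rot']).T@[0,0,-1])"
```

```text
t 5.35 tcp [ 0.4751 -0.3755  0.2442] -> [ 0.5432 -0.3867  0.2443] F [-1.3 -0.3 -1.2] w 0.10349287443063011
shift [ -1.9 -66.7  17.7] rot [0.0011 0.0001 0.0018]
[-3.86446819e-04  2.57717983e-01  9.66220105e-01]
```

servo_tool(
  commands=[
    [[1, 0, -12, 3, 0, 0, 0], [1, -1, -27, 7, 0, 0, 0], [1, -1, -42, 11, 0, 0, 0], [1, -2, -56, 15, 0, 0, 0], [1, -2, -67, 17.5, 0, 0, 0]],
  ],
)

```text
time_s: 5.85
tcp_pos: [0.5452, -0.3872, 0.2437]
ee_rot: [[-0.189, -0.949, 0.252], [-0.982, 0.183, -0.049], [0.0, -0.257, -0.966]]
wrist_force: [-0.8, 0.8, -2.1]
gripper_width: 0.104
gripper_force: 30.0
```

```bash
python3 - <<'E'
from h import *
import pickle
d={n:cap(n) for n in('scene','wrist')};pickle.dump(d,open('c3.pkl','wb'))
goal([.5412,-.3863,.252],-11,15)
s=d['scene']['pixels'][180:330,280:420,::-1]
o=np.zeros((430,800,3),np.uint8);o[:428,:400]=cv2.resize(s,(400,428),interpolation=3)
o[:300,400:]=d['wrist']['pixels'][130:430,0:400,::-1]
cv2.imwrite('pics/c3.png',o)
E
```

```text
t 5.95 tcp [ 0.5452 -0.3873  0.2436] -> [ 0.5432 -0.3867  0.2443] F [-0.6  0.6 -2.1] w 0.10572526597687905
shift [-0.2  1.8 -1.2] rot [0.0016 0.     0.002 ]
```

View pics/c3.png

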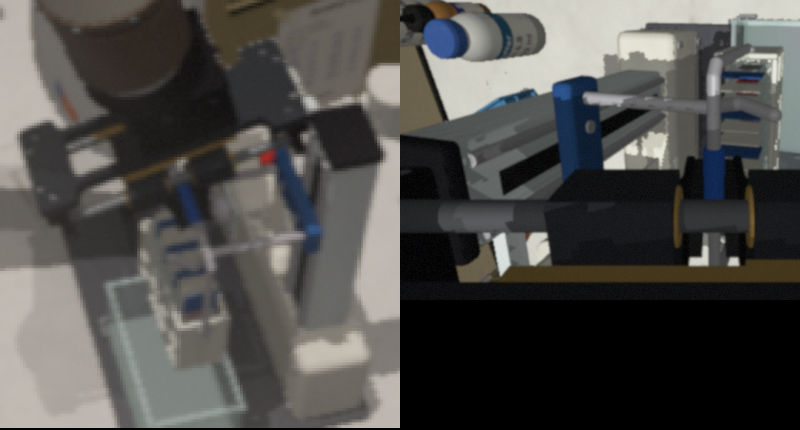

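The wrist crop shows the wire at about (315,200) crossing above the prong, whose tip is at about (376,243). The rack is upright with the wire behind the tips.

```bash
python3 - <<'E'
from h import *
import pickle
c=pickle.load(open('c3.pkl','rb'))['wrist']
x=np.array([.982,-.191,0]);y=np.array([.191,.982,0])
tip=onz(c,375,240,.235);w=onz(c,314,225,.2515)
print(tip,w,(w-tip)@x,(w-tip)@y)
E
```

```text
[ 0.51473121 -0.41895136  0.235     ] [ 0.5365478  -0.43229646  0.2515    ] 0.023972809590437755 -0.008937920740644503
```

servo_tool(
  commands=[
    [[1, 0, 2.5, 5, 0, 0, 0], [1, 0, 4.5, 10, 0, 0, 0], [1, 0, 6, 15, 0, 0, 0], [1, 0, 7.5, 20, 0, 0, 0], [1, 0, 8.5, 24, 0, 0, 0]],
  ],
)

```text
time_s: 6.45
tcp_pos: [0.5412, -0.3868, 0.2187]
ee_rot: [[-0.19, -0.949, 0.253], [-0.982, 0.183, -0.049], [0.0, -0.258, -0.966]]
wrist_force: [0.0, 2.2, 5.1]
gripper_width: 0.107
gripper_force: 30.0
```

servo_tool(
  commands=[
    [[1, 0, 0, 0.5, 0, 0, 0], [1, 0, 0, 0.5, 0, 0, 0], [1, 0, 0, 0.5, 0, 0, 0], [1, 0, 0, 0.5, 0, 0, 0], [1, 0, 0, 0.5, 0, 0, 0]],
  ],
)

```text
time_s: 6.95
tcp_pos: [0.5415, -0.3869, 0.2187]
ee_rot: [[-0.19, -0.949, 0.253], [-0.982, 0.183, -0.049], [0.001, -0.258, -0.966]]
wrist_force: [-0.2, 0.3, -0.5]
gripper_width: 0.101
gripper_force: 30.0
```

servo_tool(
  commands=[
    [[0.6, 0, 0, 0, 0, 0, 0], [0.6, 0, 0, 0, 0, 0, 0], [0.6, 0, 0, 0, 0, 0, 0], [0.6, 0, 0, 0, 0, 0, 0], [0.6, 0, 0, 0, 0, 0, 0]],
  ],
)

```text
time_s: 7.45
tcp_pos: [0.5416, -0.3867, 0.2185]
ee_rot: [[-0.19, -0.949, 0.253], [-0.982, 0.183, -0.049], [0.0, -0.258, -0.966]]
wrist_force: [-0.1, 0.4, -0.2]
gripper_width: 0.383
gripper_force: 0.0
```

servo_tool(
  commands=[
    [[0.6, 0, 0, -5, 0, 0, 0], [0.6, 0, 0, -15, 0, 0, 0], [0.6, 0, 0, -30, 0, 0, 0], [0.6, 0, 0, -45, 0, 0, 0], [0.6, 0, 0, -65, 0, 0, 0]],
  ],
)

```text
time_s: 7.95
tcp_pos: [0.5246, -0.3835, 0.2828]
ee_rot: [[-0.19, -0.949, 0.253], [-0.982, 0.183, -0.049], [0.0, -0.258, -0.966]]
wrist_force: [-0.5, 0.8, 0.2]
gripper_width: 0.401
gripper_force: 0.0
```

```bash
python3 - <<'E'
from h import *
import pickle
d={n:cap(n) for n in('scene','top','wrist')};pickle.dump(d,open('c4.pkl','wb'))
s=d['scene']['pixels'][180:330,280:420,::-1]
o=np.zeros((430,800,3),np.uint8);o[:428,:400]=cv2.resize(s,(400,428),interpolation=3)
o[:300,400:]=d['wrist']['pixels'][130:430,100:500,::-1]
cv2.imwrite('pics/c4.png',o)
G=np.array([.5625,-.2632,.06]);goal(G+[-.10,0.02,.25],-11,15)
E
```

```text
t 8.1 tcp [ 0.5255 -0.384   0.2844] -> [ 0.4645 -0.2436  0.3023] F [-0.1 -0.8 -0.5] w 0.4023707638109913
shift [-126.2   78.7  -40.2] rot [-0.0037 -0.0015  0.0014]
```

View pics/c4.png

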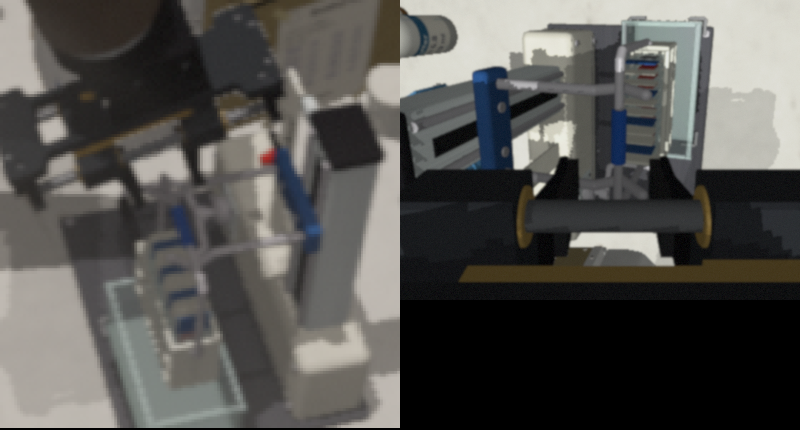

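The views show the rack hanging upright on both prongs, with the wire at about (617,60–190) in the right crop crossing both prongs and the fingers clear. Next is the pull handle, with a 30° lean to keep the camera away from the rack.

```bash
python3 -c "
from h import *
goal([.563,-.2625,.06],-11,30,.25)"
```

```text
t 8.1 tcp [ 0.5255 -0.384   0.2844] -> [ 0.4442 -0.2394  0.2696] F [-0.1 -0.8 -0.5] w 0.4023707638109913
shift [-126.5  107.3  -14.1] rot [ 0.2581 -0.0013  0.0016]
```

servo_tool(
  commands=[
    [[0.6, 0, 25, -25, 0.03, 0, 0], [0.6, -25, 55, -30, 0.08, 0, 0], [0.6, -60, 80, -28, 0.14, 0, 0], [0.6, -95, 98, -20, 0.2, 0, 0], [0.6, -126, 107, -14, 0.258, 0, 0]],
  ],
)

```text
time_s: 8.6
tcp_pos: [0.4421, -0.2382, 0.2663]
ee_rot: [[-0.191, -0.852, 0.488], [-0.982, 0.166, -0.094], [-0.001, -0.497, -0.868]]
wrist_force: [0.0, 0.3, 0.7]
gripper_width: 0.404
gripper_force: 0.0
```

servo_tool(
  commands=[
    [[0.4, 0, 0, 0, 0, 0, 0], [0.4, 0, 0, 0, 0, 0, 0], [0.4, 0, 0, 0, 0, 0, 0], [0.4, 0, 0, 0, 0, 0, 0], [0.4, 0, 0, 0, 0, 0, 0]],
  ],
)

```text
time_s: 9.1
tcp_pos: [0.4447, -0.2404, 0.2676]
ee_rot: [[-0.191, -0.852, 0.487], [-0.982, 0.166, -0.095], [0.0, -0.496, -0.868]]
wrist_force: [-0.3, 0.7, 0.1]
gripper_width: 0.598
gripper_force: 0.0
```

```bash
python3 - <<'E'
from h import *
import pickle
goal([.563,-.2625,.06],-11,30,.0)
d={n:cap(n) for n in('scene','top','wrist')};pickle.dump(d,open('c5.pkl','wb'))
c=d['wrist'];G=np.array([.563,-.2625,.06]);x=np.array([.982,-.191,0]);y=np.array([.191,.982,0])
print('G px',proj(c,G),proj(c,G+.032*y),proj(c,G-.032*y),'yoke',proj(c,G+.045*x))
o=np.zeros((480,800,3),np.uint8);o[:,:480]=c['pixels'][:,80:560,::-1]
o[:300,480:]=cv2.resize(d['scene']['pixels'][200:300,300:407,::-1],(320,300),interpolation=3)
cv2.imwrite('pics/c5.png',o)
E
```

```text
t 9.1 tcp [ 0.4447 -0.2404  0.2676] -> [ 0.5669 -0.2633  0.0531] F [-0.3  0.7  0.1] w 0.5976803335613181
shift [ -0.9  -1.6 247.9] rot [ 0.0048 -0.0004 -0.0002]
G px [312.56867362 218.65803962] [312.58545359 246.14194847] [312.55112269 189.91136712] yoke [279.52779491 214.95967794]
```

View pics/c5.png

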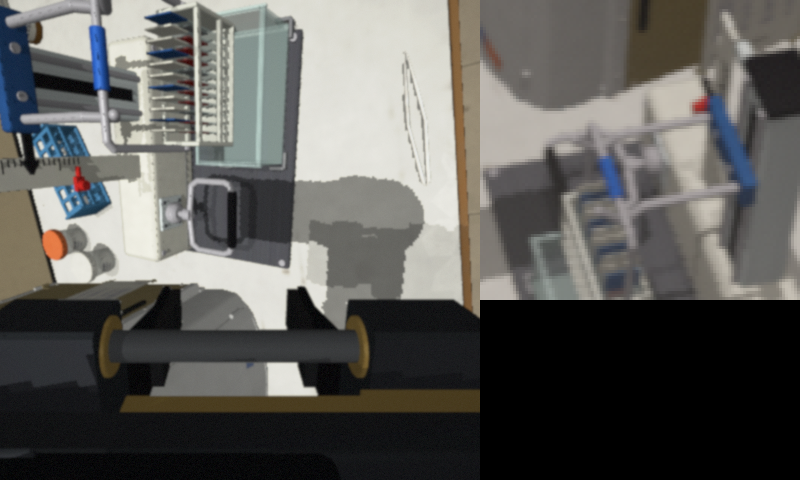

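The last view shows the black grip bar at image (312,192–247), exactly where predicted. The red index is at about (160,180), with the pointer at about (110,160). I'll triangulate the red index while moving in.

```bash
cat >> h.py <<'E'
def red(c,X,h):
    """red blob near projected point X -> centroid, x-extent"""
    u,v=proj(c,np.array(X)).astype(int); x0,y0=max(u-h,0),max(v-h,0)
    im=c['pixels'][y0:v+h,x0:u+h].astype(int); m=(im[...,0]>im[...,1]+70)&(im[...,0]>im[...,2]+70)
    n,l,st,ce=cv2.connectedComponentsWithStats(m.astype(np.uint8),connectivity=8)
    return [(st[k,4],ce[k]+[x0,y0],st[k,:4]+[x0,y0,0,0]) for k in range(1,n) if st[k,4]>5]
E
python3 - <<'E'
from h import *
import pickle
d=pickle.load(open('c5.pkl','rb'));d0=pickle.load(open('c0.pkl','rb'))
o=np.array([.6095,-.3519,0]);x=np.array([.982,-.191,0]);y=np.array([.191,.982,0])
X=o+.03*x+.0*y+[0,0,.175]
for n,c,h in(('T',d0['top'],22),('S',d0['scene'],14),('S5',d['scene'],14),('W',d['wrist'],60)):
    print(n,proj(c,X),red(c,X,h))
E
```

```text
T [363.91842604 204.5013595 ] [(np.int32(24), array([350.83333333, 199.375     ]), array([348, 198,   8,   5]))]
S [375.98337278 248.19733397] [(np.int32(9), array([373., 235.]), array([372, 234,   3,   3]))]
S5 [375.98337278 248.19733397] [(np.int32(9), array([373., 235.]), array([372, 234,   3,   3]))]
W [161.81013104 145.18380101] [(np.int32(214), array([159.29906542, 181.01401869]), array([153, 167,  16,  24]))]
```

servo_tool(
  commands=[
    [[0.4, -1, -1, 40, 0, 0, 0], [0.4, -1, -1.5, 80, 0, 0, 0], [0.4, -1, -1.5, 120, 0, 0, 0], [0.4, -1, -1.5, 155, 0, 0, 0], [0.4, -1, -1.5, 175, 0, 0, 0]],
  ],
)

```text
time_s: 9.75
tcp_pos: [0.5293, -0.2573, 0.1135]
ee_rot: [[-0.187, -0.858, 0.478], [-0.982, 0.165, -0.087], [-0.005, -0.486, -0.874]]
wrist_force: [0.2, 0.1, 0.8]
gripper_width: 0.6
gripper_force: 0.0
```

```bash
python3 - <<'E'
from h import *
import pickle
goal([.563,-.2625,.06],-11,30,.0)
c=cap('wrist');pickle.dump(c,open('c6.pkl','wb'))
G=np.array([.563,-.2625,.06]);print(proj(c,G))
o=np.array([.6095,-.3519,0]);x=np.array([.982,-.191,0]);X=o+.03*x+[0,0,.175]
print(proj(c,X),red(c,X,100))
g=c['pixels'].astype(int).sum(2)
u,v=proj(c,G).astype(int);print('dark row profile',u-30,g[v-8:v+8,u-30:u+31:3].mean(0).astype(int))
print('col',v-60,g[v-60:v+61:5,u-3:u+3].mean(1).astype(int))
E
```

```text
t 9.75 tcp [ 0.5293 -0.2573  0.1135] -> [ 0.5669 -0.2633  0.0531] F [0.2 0.1 0.8] w 0.6002155260941103
shift [-0.8 -3.9 71.3] rot [0.0161 0.0062 0.0015]
[309.40946753 272.53303581]
[-10.3994445  144.62061403] [(np.int32(412), array([  7.59466019, 223.66262136]), array([  0, 207,  20,  30]))]
dark row profile 279 [129 129 163 165 167 164 160  70  43  46  49  45  57 163 165 145 127 126
 125 127 129]
col 212 [210 272 321 252  65  60  62  46  51  44  39  50  47  51  43  47  48  47
  51  49  43  43 263 560 138]
```

servo_tool(
  commands=[
    [[0.4, -1, -1.5, 20, 0.005, 0.002, 0], [0.4, -1, -3, 38, 0.01, 0.004, 0], [0.4, -1, -4, 54, 0.016, 0.006, 0], [0.4, -1, -4, 65, 0.016, 0.006, 0], [0.4, -1, -4, 71, 0.016, 0.006, 0]],
  ],
)

```text
time_s: 10.3
tcp_pos: [0.5694, -0.2728, 0.0625]
ee_rot: [[-0.176, -0.85, 0.496], [-0.984, 0.165, -0.068], [-0.024, -0.5, -0.866]]
wrist_force: [0.3, -0.6, 0.7]
gripper_width: 0.602
gripper_force: 0.0
```

servo_tool(
  commands=[
    [[1, 0, 0, 0, 0, 0, 0], [1, 0, 0, 0, 0, 0, 0], [1, 0, 0, 0, 0, 0, 0], [1, 0, 0, 0, 0, 0, 0], [1, 0, 0, 0, 0, 0, 0]],
  ],
)

```text
time_s: 10.8
tcp_pos: [0.5661, -0.2715, 0.0614]
ee_rot: [[-0.176, -0.853, 0.491], [-0.984, 0.166, -0.065], [-0.026, -0.495, -0.869]]
wrist_force: [-7.4, -0.7, 0.2]
gripper_width: 0.236
gripper_force: 3.2
```

servo_tool(
  commands=[
    [[1, 0, 0, 0, 0, 0, 0], [1, 0, 0, 0, 0, 0, 0], [1, 0, 0, 0, 0, 0, 0], [1, 0, 0, 0, 0, 0, 0], [1, 0, 0, 0, 0, 0, 0]],
  ],
)

```text
time_s: 11.3
tcp_pos: [0.5622, -0.2707, 0.0589]
ee_rot: [[-0.177, -0.857, 0.484], [-0.984, 0.168, -0.063], [-0.027, -0.488, -0.873]]
wrist_force: [-11.4, 0.6, 1.5]
gripper_width: 0.109
gripper_force: 30.0
```

```bash
python3 - <<'E'
from h import *
import pickle
goal([.563,-.2625,.06],-11,30,.0)
d=pickle.load(open('c5.pkl','rb'));d0=pickle.load(open('c0.pkl','rb'));w=d['wrist']
cT=(d0['top'],350.83,199.4);cS=(d0['scene'],373,235);cW=(w,159.3,181)
for l in([cT,cS],[cT,cW],[cS,cW],[cT,cS,cW]): print(tri(l))
# blobs: pixel-wise images of red in wrist; pointer dark mask
print(w['pixels'][130:215:4,95:175:5].astype(int).sum(2))
o=np.array([.6095,-.3519,0]);x=np.array([.982,-.191,0]);y=np.array([.191,.982,0])
P=tri([cT,cS,cW]);print('stand',(P-o)@x,(P-o)@y)
E
```

```text
t 11.3 tcp [ 0.5622 -0.2707  0.0589] -> [ 0.5669 -0.2633  0.0531] F [-11.4   0.6   1.5] w 0.10874752713669085
shift [-8.   0.1  6.9] rot [ 0.0142  0.0305 -0.0017]
[ 0.64825884 -0.32702801  0.18345204]
[ 0.65042922 -0.3272681   0.17805997]
[ 0.64797776 -0.32620278  0.18093474]
[ 0.64869889 -0.3265708   0.18082304]
[[123 135 118 120 132 152 387 187 161 279 133 126 347 643 669 667]
 [150 398  59 104 241 379 182 316 259 242 139 218 231 406 671 665]
 [ 88 560  28  48 304 372 150 353 187 154 219 334 234 335 671 668]
 [150 567  50  38 337 598 256 383 225 281 300 287 242 345 606 669]
 [237 512  65  32 427 624 407 300 370 232 284 194 286 237 333 669]
 [305 315  74  28 546 379 384 213 355 247 298 244 338 235 360 668]
 [328  98 110  46 555 374 604 286 327 264 396 296 231 239 321 487]
 [308 276 147  47 260 346 390 346 290 315 305 261 265 279 281 327]
 [228 180  44  31  39 264 287 257 277 237 237 247 253 266 288 305]
 [247 278 132  34  54 302 338 342 354 216 285 280 237 253 287 287]
 [361 361 341  61 187 357 361 363 362 288 359 332 270 198 286 293]
 [358 364 369 246 326 364 359 362 364 357 362 357 341 199 289 284]
 [356 365 364 361 363 360 364 366 367 361 359 364 279 129 256 281]
 [357 361 359 362 360 359 360 364 368 363 359 362 287 247 137 263]
 [361 358 364 366 370 372 393 433 363 370 294 271 318 279 147 242]
 [332 325 320 187 661 669 672 676 486 387 428 298 364 184 195 213]
 [327 338 333  98 666 670 668 672 649 360 586 358 383 201 217 276]
 [335 340 334 168 636 665 665 673 671 387 492 346 286 299 376 313]
 [340 340 342 259 532 664 668 676 671 540 379 456 276 416 285 242]
 [339 337 340 321 240 669 664 671 673 665 317 630 314 372 208 212]
 [337 339 337 339 103 666 667 672 677 674 418 544 406 220 176 164]
 [336 339 335 342 115 654 665 671 674 672 592 383 204 177 198 309]]
stand 0.03365542987880193 0.032360257006465505
```

```bash
python3 - <<'E'
from h import *
import pickle
s=r.sense();print('joints',np.round(s['joints'],1),np.round(s['joint_velocities'],2))
w=pickle.load(open('c5.pkl','rb'))['wrist']
o=np.array([.6095,-.3519,0]);x=np.array([.982,-.191,0]);y=np.array([.191,.982,0])
im=w['pixels'].astype(int);m=(im[...,0]>im[...,1]+70)&(im[...,0]>im[...,2]+70)
for v in range(165,193,2):
    q=np.where(m[v,140:185])[0]+140; print(v,q.min() if len(q) else None,q.max() if len(q) else None,end=' | ')
print()
k=im.sum(2)<80
for v in range(155,180,2):
    q=np.where(k[v,98:125])[0]+98; print(v,q.min() if len(q) else None,q.max() if len(q) else None,end=' | ')
print()
for u,v in((109,176),(111,173)):
    p=onz(w,u,v,.225);print('pointer stand',(p-o)@x,(p-o)@y)
for u,v in((157,168),(159,181),(160,168),(163,168)):
  for z in(.185,.181,.177,.173,.169):
    p=onz(w,u,v,z);print((u,v),z,np.round([(p-o)@x,(p-o)@y],4),end=' ; ')
  print()
E
```

```text
joints [-12.7  24.7 -26.9 -15.6  -9.6  16.7] [-0.08 -0.08 -0.02 -0.03  0.13 -0.03]
165 None None | 167 156 158 | 169 155 159 | 171 155 159 | 173 155 159 | 175 156 160 | 177 153 160 | 179 153 163 | 181 153 165 | 183 154 167 | 185 154 168 | 187 155 168 | 189 155 165 | 191 None None | 
155 100 112 | 157 107 112 | 159 106 113 | 161 105 117 | 163 104 117 | 165 106 116 | 167 107 115 | 169 109 114 | 171 111 113 | 173 None None | 175 None None | 177 None None | 179 None None | 
pointer stand 0.035673690557047354 0.02445654650211786
pointer stand 0.03224101086418481 0.02191626323921866
(157, 168) 0.185 [0.0273 0.0198] ; (157, 168) 0.181 [0.0326 0.0201] ; (157, 168) 0.177 [0.0379 0.0205] ; (157, 168) 0.173 [0.0432 0.0208] ; (157, 168) 0.169 [0.0485 0.0212] ; 
(159, 181) 0.185 [0.0267 0.0313] ; (159, 181) 0.181 [0.032  0.0319] ; (159, 181) 0.177 [0.0373 0.0324] ; (159, 181) 0.173 [0.0426 0.033 ] ; (159, 181) 0.169 [0.0479 0.0336] ; 
(160, 168) 0.185 [0.0232 0.0197] ; (160, 168) 0.181 [0.0284 0.02  ] ; (160, 168) 0.177 [0.0336 0.0204] ; (160, 168) 0.173 [0.0389 0.0207] ; (160, 168) 0.169 [0.0441 0.0211] ; 
(163, 168) 0.185 [0.0191 0.0195] ; (163, 168) 0.181 [0.0243 0.0199] ; (163, 168) 0.177 [0.0294 0.0202] ; (163, 168) 0.173 [0.0346 0.0206] ; (163, 168) 0.169 [0.0397 0.0209] ;
```

servo_tool(
  commands=[
    [[0.4, 0, 0, 0, 0, 0, 0], [0.4, 0, 0, 0, 0, 0, 0], [0.4, 0, 0, 0, 0, 0, 0], [0.4, 0, 0, 0, 0, 0, 0], [0.4, 0, 0, 0, 0, 0, 0]],
  ],
)

```text
time_s: 11.8
tcp_pos: [0.5699, -0.2725, 0.0635]
ee_rot: [[-0.175, -0.849, 0.498], [-0.984, 0.163, -0.068], [-0.024, -0.502, -0.865]]
wrist_force: [-0.2, 0.3, -0.4]
gripper_width: 0.482
gripper_force: 0.0
```

```bash
python3 - <<'E'
from h import *
goal([.562,-.264,.062],-11,16,.0)
E
```

```text
t 11.8 tcp [ 0.5699 -0.2725  0.0635] -> [ 0.5642 -0.2644  0.0543] F [-0.2  0.3 -0.4] w 0.4815591749112662
shift [-6.7 10.8  4.5] rot [-0.2466  0.0279  0.0051]
```

servo_tool(
  commands=[
    [[0.4, -1, 2, 1, -0.05, 0.006, 0], [0.4, -2.5, 4.5, 2, -0.1, 0.012, 0], [0.4, -4, 6.5, 3, -0.15, 0.018, 0], [0.4, -5, 8.5, 4, -0.2, 0.024, 0], [0.4, -6.5, 11, 4.5, -0.247, 0.028, 0.005]],
  ],
)

```text
time_s: 12.3
tcp_pos: [0.5636, -0.2643, 0.0538]
ee_rot: [[-0.191, -0.944, 0.268], [-0.982, 0.183, -0.052], [0.0, -0.273, -0.962]]
wrist_force: [-0.1, 0.7, 0.4]
gripper_width: 0.598
gripper_force: 0.0
```

```bash
python3 - <<'E'
from h import *
goal([.562,-.2635,.06],-11,16,.0);s=r.sense();print(np.round(s['joints'],1),np.round(s['ee_rot'],3))
E
```

```text
t 12.3 tcp [ 0.5636 -0.2643  0.0538] -> [ 0.5642 -0.2639  0.0523] F [-0.1  0.7  0.4] w 0.5984747437808813
shift [-0.5 -0.1  1.6] rot [ 0.0031 -0.0001  0.0003]
[-10.1  26.8 -24.3   0.6 -23.1  -1.4] [[-0.191 -0.944  0.268]
 [-0.982  0.183 -0.052]
 [ 0.    -0.273 -0.962]]
```

servo_tool(
  commands=[
    [[1, 0, 0, 1.5, 0, 0, 0], [1, 0, 0, 1.5, 0, 0, 0], [1, 0, 0, 1.5, 0, 0, 0], [1, 0, 0, 1.5, 0, 0, 0], [1, 0, 0, 1.5, 0, 0, 0]],
  ],
)

```text
time_s: 12.8
tcp_pos: [0.5631, -0.2645, 0.052]
ee_rot: [[-0.191, -0.944, 0.268], [-0.982, 0.184, -0.052], [-0.0, -0.273, -0.962]]
wrist_force: [0.4, 0.1, -0.5]
gripper_width: 0.227
gripper_force: 0.0
```

servo_tool(
  commands=[
    [[1, 0, 0, 0, 0, 0, 0], [1, 0, 0, 0, 0, 0, 0], [1, 0, 0, 0, 0, 0, 0], [1, 0, 0, 0, 0, 0, 0], [1, 0, 0, 0, 0, 0, 0]],
  ],
)

```text
time_s: 13.3
tcp_pos: [0.5647, -0.2648, 0.0526]
ee_rot: [[-0.191, -0.944, 0.271], [-0.982, 0.183, -0.053], [-0.0, -0.276, -0.961]]
wrist_force: [4.2, -2.8, -1.4]
gripper_width: 0.114
gripper_force: 30.0
```

```bash
python3 - <<'E'
from h import *
import pickle
s=r.sense();t=np.array(s['tcp_pos']);goal([.562,-.2635,.06],-11,16)
R=np.array(s['ee_rot']);x=np.array([.982,-.191,0]);print('R^T(-x)',R.T@-x)
d={n:cap(n) for n in('scene','top')};pickle.dump((s,d),open('home.pkl','wb'))
o=np.array([.6095,-.3519,0]);y=np.array([.191,.982,0]);
X=o+.033*x+.0*y+[0,0,.225]
for n in d: print(n,proj(d[n],X),proj(d[n],X-[0,0,.044]))
E
```

```text
t 13.3 tcp [ 0.5647 -0.2648  0.0526] -> [ 0.5642 -0.2639  0.0523] F [ 4.2 -2.8 -1.4] w 0.11442992920919308
shift [-0.7  0.8  0.1] rot [-0.0004  0.0001  0.0002]
R^T(-x) [-3.21592321e-04  9.61529650e-01 -2.76162324e-01]
scene [379.25277497 233.41006471] [377.49795992 246.24407788]
top [366.16737939 197.20201982] [364.37515496 202.56286574]
```

servo_tool(
  commands=[
    [[1, 0, 6, -1.7, 0, 0, 0], [1, 0, 13, -3.7, 0, 0, 0], [1, 0, 20, -5.7, 0, 0, 0], [1, 0, 27, -7.8, 0, 0, 0], [1, 0, 33, -9.5, 0, 0, 0]],
  ],
)

```text
time_s: 13.9
tcp_pos: [0.5319, -0.2581, 0.0527]
ee_rot: [[-0.19, -0.943, 0.273], [-0.982, 0.183, -0.053], [-0.0, -0.278, -0.961]]
wrist_force: [8.7, -2.6, -6.5]
gripper_width: 0.113
gripper_force: 30.0
```

servo_tool(
  commands=[
    [[1, 0, 0, 0, 0, 0, 0], [1, 0, 0, 0, 0, 0, 0], [1, 0, 0, 0, 0, 0, 0], [1, 0, 0, 0, 0, 0, 0], [1, 0, 0, 0, 0, 0, 0]],
  ],
)

```text
time_s: 14.4
tcp_pos: [0.5318, -0.2581, 0.0527]
ee_rot: [[-0.19, -0.943, 0.272], [-0.982, 0.183, -0.053], [-0.0, -0.277, -0.961]]
wrist_force: [7.0, -3.2, -5.1]
gripper_width: 0.118
gripper_force: 30.0
```

```bash
cat > m.py <<'E'
from h import *
import pickle
s0,d0=pickle.load(open('home.pkl','rb'))
s=r.sense();x=np.array([.982,-.191,0]);print('t',s['time_s'],'F',np.round(s['wrist_force'],1),'w',s['gripper_width'],'pull mm',-1000*(np.array(s['tcp_pos'])-s0['tcp_pos'])@x,np.array(s['ee_rot']).T@-x)
d={n:cap(n) for n in('scene','top','wrist')};pickle.dump(d,open('m.pkl','wb'))
o=np.array([.6095,-.3519,0]);y=np.array([.191,.982,0])
def shift(n,box):
    # block shift by template correlation from home picture, restricted to the blue hanger block
    x0,x1,y0,y1=box; A=d0[n]['pixels'];B=d[n]['pixels']
    bl=lambda I:np.clip(I[...,2].astype(np.float32)-I[...,0],0,255)
    t=bl(A)[y0:y1,x0:x1]; S=bl(B)[y0-10:y1+30,x0-15:x1+15]
    f=lambda q:cv2.resize(q,None,fx=8,fy=8,interpolation=cv2.INTER_CUBIC)
    M=cv2.matchTemplate(f(S),f(t),cv2.TM_CCOEFF_NORMED);_,mx,_,l=cv2.minMaxLoc(M)
    return mx,np.array(l)/8-[15,10]
for n,box in(('scene',(374,396,228,272)),('top',(366,412,196,214))):
    mx,p=shift(n,box); c=d0[n]
    X=o-.0*x-.05*y+.021*x+[0,0,.23]
    a=proj(c,X); e=[np.linalg.norm(proj(c,X-[0,0,q/1000])-a-p) for q in np.arange(0,70,.5)]
    print(n,mx,p,'drop mm',np.argmin(e)/2,min(e))
    print(n,'red',red(d[n],o+.033*x+.028*y+[0,0,.181],10))
E
python3 m.py
```

```text
t 14.4 F [ 7.  -3.2 -5.1] w 0.1178829869878469 pull mm 33.59149164185275 [-7.02116516e-04  9.61176105e-01 -2.77389621e-01]
scene 0.9949711561203003 [-1.5    9.875] drop mm 34.0 0.05823267443380687
scene red [(np.int32(19), array([374.89473684, 235.78947368]), array([372, 233,   6,   8]))]
top 0.9939354658126831 [-2.125  4.   ] drop mm 34.5 0.019472962496799445
top red [(np.int32(24), array([350.83333333, 199.375     ]), array([348, 198,   8,   5]))]
```

```bash
python3 - <<'E'
from h import *
import pickle
d=pickle.load(open('m.pkl','rb'));w=pickle.load(open('c5.pkl','rb'))['wrist'];c6=pickle.load(open('c6.pkl','rb'))
w4=pickle.load(open('c4.pkl','rb'))['wrist'];w2=pickle.load(open('c2.pkl','rb'))['wrist']
cT=(d['top'],350.83,199.4);cS=(d['scene'],374.9,235.8);cW=(w,159.3,181)
for l in([cT,cS],[cT,cW],[cS,cW],[cT,cS,cW]): print(np.round(tri(l),4))
mk=lambda im:(im[...,0]>im[...,1]+70)&(im[...,0]>im[...,2]+70)
m=mk(c6['pixels'].astype(int))
print('c6',[(v,*(np.where(m[v,:40])[0][[0,-1]])) for v in range(205,238,3) if m[v,:40].any()])
for z in(.185,.181,.177,.173):print(z,proj(c6,onz(w,157.5,168,z)))
P=np.array([.6487,-.3266,.181])
for q in(w2,w4):print(proj(q,P),red(q,P,40))
ms=mk(d['scene']['pixels'].astype(int));print(ms[230:244,368:384].astype(int))
print(d['scene']['pixels'][230:252,366:388].astype(int).sum(2))
E
```

```text
[ 0.6512 -0.3278  0.1791]
[ 0.6504 -0.3273  0.1781]
[ 0.653  -0.3268  0.1768]
[ 0.6516 -0.3273  0.1777]
c6 [(208, np.int64(0), np.int64(4)), (211, np.int64(2), np.int64(9)), (214, np.int64(0), np.int64(10)), (217, np.int64(0), np.int64(10)), (220, np.int64(0), np.int64(15)), (223, np.int64(0), np.int64(18)), (226, np.int64(0), np.int64(19)), (229, np.int64(0), np.int64(19)), (232, np.int64(0), np.int64(17)), (235, np.int64(0), np.int64(12))]
0.185 [-24.39329279 193.90861338]
0.181 [-17.61499091 192.81707234]
0.177 [-11.3370317  191.80610379]
0.173 [ -5.50598761 190.86710402]
[143.36106091 348.24789426] []
[227.31167894 330.93960515] []
[[0 0 0 0 0 0 0 0 0 0 0 0 0 0 0 0]
 [0 0 0 0 0 0 0 0 0 0 0 0 0 0 0 0]
 [0 0 0 0 0 0 0 0 0 0 0 0 0 0 0 0]
 [0 0 0 0 0 0 1 1 0 0 0 0 0 0 0 0]
 [0 0 0 0 1 1 1 1 0 0 0 0 0 0 0 0]
 [0 0 0 0 1 1 1 1 1 0 0 0 0 0 0 0]
 [0 0 0 0 0 0 0 1 1 0 0 0 0 0 0 0]
 [0 0 0 0 0 0 0 0 1 0 0 0 0 0 0 0]
 [0 0 0 0 0 0 0 0 1 1 0 0 0 0 0 0]
 [0 0 0 0 0 0 0 0 1 1 0 0 0 0 0 0]
 [0 0 0 0 0 0 0 0 0 1 0 0 0 0 0 0]
 [0 0 0 0 0 0 0 0 0 0 0 0 0 0 0 0]
 [0 0 0 0 0 0 0 0 0 0 0 0 0 0 0 0]
 
[... 1381 characters left out ...]
9 262 260 264 324 446 518 513
  440 342 276 270]
 [568 568 568 567 569 571 569 546 449 300 247 257 260 268 335 468 540 531
  449 332 272 269]
 [565 567 567 567 571 571 565 522 411 266 232 253 263 265 327 462 538 539
  462 337 272 268]
 [565 564 563 559 560 559 547 502 403 287 236 252 267 266 301 410 509 531
  456 324 263 263]
 [551 549 538 523 518 518 509 485 446 357 256 242 260 269 289 382 485 506
  430 311 260 249]
 [508 504 494 487 482 476 464 449 417 338 240 229 254 269 275 346 452 478
  410 305 265 253]
 [462 456 446 436 430 423 411 401 352 263 198 211 247 264 265 297 370 405
  362 291 272 247]
 [416 412 412 428 446 455 460 473 417 269 178 187 227 256 266 269 294 319
  304 272 269 236]]
```

```bash
python3 - <<'E'
from h import *
import pickle
d=pickle.load(open('m.pkl','rb'));w=pickle.load(open('c5.pkl','rb'))['wrist']
a=(d['top'],355.5,200.8);b=(d['scene'],377,240.3);c=(w,157,167.5)
for l in([a,b],[a,c],[b,c],[a,b,c]): print(np.round(tri(l),4))
print(d['top']['pixels'][196:206,345:372].astype(int)[...,0]); print(d['top']['pixels'][196:206,345:372].astype(int)[...,1])
E
```

```text
[ 0.6497 -0.3389  0.1757]
[ 0.6464 -0.3385  0.18  ]
[ 0.6515 -0.3396  0.1763]
[ 0.6494 -0.3393  0.1771]
[[168 168 166 163 148 112  88  84  84  83  80  74  65  50  45  82 129 158
  161 155 149 150 148 145 143 144 145]
 [168 166 161 157 147 126 111 104  95  93  86  77  62  41  51 100 145 164
  163 155 151 152 150 148 148 150 150]
 [166 160 153 152 148 142 140 137 124 118 111  98  72  46  62 111 151 165
  163 155 152 152 151 150 149 149 149]
 [162 148 134 139 139 132 135 142 140 139 135 119  84  59  81 126 158 167
  163 155 152 152 152 149 149 148 148]
 [163 149 133 139 138 121 104 107 117 124 123 110  82  72  93 131 160 167
  163 155 152 152 150 149 149 148 148]
 [162 144 131 134 133 115  89  81  82  80  72  65  54  56  82 121 148 154
  153 148 147 149 149 147 141 137 136]
 [161 142 117 110 109 101  87  81  74  58  39  29  27  30  46  72  93 104
  113 120 126 134 135 128 111  90  88]
 [162 149 121  93  82  83  83  82  78  66  55  44  34  31  33  34  38  47
   57  65  73  81  86  81  65  44  38]
 [155 150 133  98  78  80  83  84  82  79  76  70  64  66  70  61  54  52
   47  40  34  35 
[... 565 characters left out ...]
 150 148 147 147 146]
 [162 137  76  22  19  26  38  43  39  33  31  48  64  71  92 131 161 167
  163 153 150 150 149 148 147 146 146]
 [160 129  70  24  25  41  62  68  61  47  30  34  46  55  82 121 148 155
  153 147 146 148 148 145 141 137 136]
 [160 132  82  43  34  52  74  78  71  55  34  26  24  30  47  72  93 104
  112 118 124 132 134 128 113  98  96]
 [162 147 114  74  53  63  77  81  77  64  54  43  34  32  31  34  37  47
   56  64  71  80  85  84  77  70  68]
 [154 150 130  95  73  76  80  83  80  78  75  70  63  65  69  60  54  50
   46  39  33  35  37  45  59  66  67]
 [154 150 135 102  84  82  83  82  82  81  81  80  82  98 113 108 103 101
   92  72  58  51  42  41  55  66  68]]
```

servo_tool(
  commands=[
    [[1, 0, 2, -0.6, 0, 0, 0], [1, 0, 4, -1.2, 0, 0, 0], [1, 0, 6, -1.8, 0, 0, 0], [1, 0, 8, -2.4, 0, 0, 0], [1, 0, 10, -2.9, 0, 0, 0]],
  ],
)

```text
time_s: 15.05
tcp_pos: [0.5222, -0.2561, 0.0527]
ee_rot: [[-0.19, -0.943, 0.273], [-0.982, 0.183, -0.053], [-0.0, -0.278, -0.96]]
wrist_force: [9.6, -2.0, -7.0]
gripper_width: 0.113
gripper_force: 30.0
```

```bash
python3 m.py; python3 - <<'E'
from h import *
import pickle
d=pickle.load(open('m.pkl','rb'));im=d['scene']['pixels'].astype(int)
print(im[232:256,368:384,0]);print(im[232:256,368:384,2])
E
```

```text
t 15.05 F [ 9.6 -2.  -7. ] w 0.11330479186088314 pull mm 43.39392400499092 [-9.53562127e-04  9.60849747e-01 -2.78517244e-01]
scene 0.9939985275268555 [-1.875 12.75 ] drop mm 44.0 0.004143679867828066
scene red [(np.int32(23), array([374.65217391, 235.86956522]), array([372, 233,   6,   8]))]
top 0.9886085987091064 [-2.75  5.25] drop mm 45.5 0.05886160956437731
top red [(np.int32(24), array([350.83333333, 199.375     ]), array([348, 198,   8,   5]))]
[[196 196 196 193 191 187 183 180 174 153 121 101  90  95 124 162]
 [196 196 192 184 176 170 170 172 167 145 118 104  96 102 129 165]
 [197 194 183 173 171 169 165 164 151 126 109 102  96 103 133 166]
 [198 193 174 159 163 162 155 155 150 127 103  94  95 108 139 169]
 [198 193 173 147 141 139 135 144 146 127 108  92  86 108 144 173]
 [198 195 179 147 119 113 120 133 140 131 113  92  86 110 149 175]
 [198 197 190 166 123  96 121 149 160 153 129  95  86 114 154 178]
 [198 198 195 179 138  89 107 143 162 160 137 101  96 121 155 177]
 [198 198 198 189 155  93  82 126 146 143 125 101  99 124 154 173]
 [198 199 199 193 162 102  78 116 127 113 1
[... 1871 characters left out ...]
 118 112 105 116 151 172 168]
 [180 180 181 181 180 169 143 125 125 126 120 111 121 156 175 172]
 [180 181 181 181 178 164 136 120 123 127 124 116 124 156 174 171]
 [180 181 180 180 176 156 123 111 123 126 126 123 130 156 173 166]
 [181 181 181 180 173 150 112 103 117 126 128 128 137 159 171 163]
 [178 178 178 176 166 147 119  99 108 124 128 128 134 154 167 156]
 [165 166 167 164 160 151 132 105 104 120 128 129 131 143 158 149]
 [158 158 155 150 145 139 123  99  94 112 125 129 130 138 152 144]
 [140 138 134 132 130 125 108  84  82 105 122 128 128 131 139 128]
 [127 130 134 144 153 148 121  85  78  97 117 125 128 129 129 117]
 [152 155 156 161 165 156 126  90  79  89 108 123 128 126 122 108]]
```

```bash
python3 - <<'E'
from h import *
import pickle
d=pickle.load(open('m.pkl','rb'));w=pickle.load(open('c5.pkl','rb'))['wrist']
p=onz(w,112,171.5,.225)
for dr in (.042,.044,.046): print('pointer now',[np.round(proj(d[n],p-[0,0,dr]),1) for n in('scene','top')])
for q in([.6494,-.3393,.177],[.6515,-.3396,.1763]):print('red tip',[np.round(proj(d[n],np.array(q)),1) for n in('scene','top')],proj(w,np.array(q)))
im=d['top']['pixels'].astype(int);print(im[196:210,345:372,0]);print(im[196:210,345:372,1])
E
```

```text
pointer now [array([373.6, 239. ]), array([355.3, 201.7])]
pointer now [array([373.5, 239.5]), array([355.3, 202. ])]
pointer now [array([373.5, 240.1]), array([355.2, 202.2])]
red tip [array([376.1, 240.4]), array([355.9, 199.9])] [157.72667915 167.5044704 ]
red tip [array([377. , 240.4]), array([356. , 199.1])] [156.89304021 167.51921098]
[[169 168 166 163 148 112  89  84  84  83  80  74  66  50  46  82 129 158
  161 155 150 150 148 145 144 145 145]
 [168 165 161 157 148 126 112 103  95  92  87  77  62  41  52 100 145 164
  163 156 152 152 151 148 149 150 150]
 [166 161 154 152 148 142 140 137 124 118 111  97  72  47  62 111 152 165
  163 155 152 152 151 150 149 150 150]
 [163 148 134 140 139 132 135 142 140 139 136 120  84  61  81 126 159 167
  164 156 152 152 151 150 149 148 149]
 [164 149 134 139 138 122 104 107 118 125 124 113  88  81 101 137 163 167
  163 155 152 151 151 150 149 149 149]
 [162 145 131 135 133 115  88  81  84  86  86  82  78  85 115 149 164 166
  162 154 152 151 151 150 149 149 149]
 [161 142 117 111 110 102  87  81  74  64  55  54  56  72 111 144 155 154
  152
[... 1708 characters left out ...]
 133 124 109 103 110]
 [155 149 131  94  73  76  81  81  75  60  45  35  28  26  34  41  48  60
   70  81  86  86  83  78  72  72  76]
 [154 149 135 101  83  83  82  82  79  76  70  61  54  53  57  54  50  43
   38  37  38  38  36  43  58  65  67]
 [159 151 138 113 100  97  93  89  86  83  81  79  82  95 111 112 107  90
   70  60  52  44  36  41  58  66  68]
 [154 151 145 135 132 133 127 121 114 105  98  95 105 133 155 160 153 135
  112 103  93  74  55  43  52  59  62]
 [154 155 155 152 155 161 162 160 154 144 134 129 137 155 168 170 164 151
  143 139 125  90  59  41  40  46  54]
 [160 165 165 163 163 169 171 170 168 164 162 162 164 168 170 170 165 155
  151 148 134  97  65  47  45  62  77]]
```

```bash
python3 - <<'E'
from h import *
import pickle
d=pickle.load(open('m.pkl','rb'))
for s in((373,238),(373,239),(373.3,239.5)):
  for t in((355,202.8),(355,203.3)): print(s,t,np.round(tri([(d['scene'],*s),(d['top'],*t)]),4))
# sub-pixel view of the pointer/index region: enlarge, list darkest and reddest per row
im=cv2.resize(d['scene']['pixels'][228:262,364:388],None,fx=4,fy=4,interpolation=cv2.INTER_CUBIC).astype(int)
for v in range(20,80,3):
    R,G,B=[im[v,:,k] for k in range(3)]; q=np.argmin(R[:52]); k=np.argmax(R-G)
    print(round(228+(v+.5)/4-.5,2),'dark',364+(q+.5)/4-.5,R[q],'red',364+(k+.5)/4-.5,(R-G)[k])
E
```

```text
(373, 238) (355, 202.8) [ 0.641  -0.3366  0.1862]
(373, 238) (355, 203.3) [ 0.6403 -0.3367  0.1864]
(373, 239) (355, 202.8) [ 0.6416 -0.3368  0.1828]
(373, 239) (355, 203.3) [ 0.6409 -0.3369  0.183 ]
(373.3, 239.5) (355, 202.8) [ 0.6423 -0.337   0.1808]
(373.3, 239.5) (355, 203.3) [ 0.6416 -0.3371  0.181 ]
232.62 dark 376.375 164 red 374.375 74
233.38 dark 376.375 153 red 374.375 102
234.12 dark 376.375 140 red 373.875 114
234.88 dark 376.375 143 red 372.375 118
235.62 dark 376.375 142 red 372.375 111
236.38 dark 373.625 126 red 375.375 94
237.12 dark 372.625 109 red 375.625 86
237.88 dark 372.875 98 red 376.125 95
238.62 dark 373.125 89 red 376.625 102
239.38 dark 373.375 83 red 376.625 93
240.12 dark 373.625 76 red 376.875 68
240.88 dark 373.625 78 red 376.875 35
241.62 dark 374.125 71 red 377.125 13
242.38 dark 374.375 63 red 371.875 7
243.12 dark 375.125 57 red 383.375 7
243.88 dark 375.375 61 red 363.625 6
244.62 dark 376.125 58 red 366.625 7
245.38 dark 376.375 52 red 366.625 7
246.12 dark 376.375 50 red 365.375 7
246.88 dark 376.125 51 red 363.625 6
```

```bash
python3 - <<'E'
from h import *
import pickle
from scipy.optimize import least_squares
d=pickle.load(open('m.pkl','rb'));w=pickle.load(open('c5.pkl','rb'))['wrist'];T=d['top'];S=d['scene']
x=np.array([.982,-.191,0]);y=np.array([.191,.982,0]);P=np.array([.6494,-.3393,.178])
for n,c in(('S',S),('T',T),('W',w)): print(n,[np.round((proj(c,P+.005*a)-proj(c,P-.005*a))/10,3) for a in(x,y,np.array([0,0,1]))])
# joint fit: pointer p at home (wrist c5), p-44mm now (top, scene); red q in all; per-view common pixel bias from calibration
def res(v,pS,pT,D=.044):
    p,q=v[:3],v[3:6];b=v[6:12].reshape(3,2)
    e=[(proj(w,p)+b[0]-[112,171.5]),(proj(w,q)+b[0]-[157,167.5]),(proj(S,p-[0,0,D])+b[1]-pS)/.7,(proj(S,q)+b[1]-[376.8,240.4])/.7,(proj(T,p-[0,0,D])+b[2]-pT)/.5,(proj(T,q)+b[2]-[356,199.7])/.5]
    return np.r_[np.concatenate(e),v[6:8]/2,v[8:12]/.7,(p[2]-.225)/.002]
for pS in((372.8,237.5),(373,238.5),(373.3,239.5)):
  for pT in((354.5,203.2),(355,203)):
    f=least_squares(res,np.r_[P+[0,0,.047],P,np.zeros(6)],args=(np.array(pS),np.array(pT)),x_scale=np.r_[np.ones(6)*.01,np.ones(6)])
    p,q=f.x[:3],f.x[3:6];print(pS,pT,'depth mm',round(1000*(p-q)[2],1),'dx,dy',np.round([1000*(p-q)@x,1000*(p-q)@y],1),'cost',round(f.cost,2),np.round(f.x[6:],1))
E
```

```text
S [array([ 0.424, -0.084]), array([-0.139, -0.332]), array([ 0.038, -0.284])]
T [array([ 0.076, -0.413]), array([-0.429, -0.078]), array([ 0.031, -0.119])]
W [array([-0.708, -0.031]), array([0.132, 1.101]), array([-0.928,  0.054])]
(372.8, 237.5) (354.5, 203.2) depth mm 50.6 dx,dy [-10.3   1.4] cost 2.58 [-0.5 -0.7  0.1 -0.6 -0.   0.3]
(372.8, 237.5) (355, 203) depth mm 50.5 dx,dy [-10.    1.1] cost 2.34 [-0.4 -0.6  0.1 -0.6  0.1  0.3]
(373, 238.5) (354.5, 203.2) depth mm 50.0 dx,dy [-9.9  1.1] cost 1.18 [-0.6 -0.4  0.2 -0.3 -0.1  0.3]
(373, 238.5) (355, 203) depth mm 49.8 dx,dy [-9.6  0.9] cost 0.77 [-0.4 -0.3  0.1 -0.3  0.   0.3]
(373.3, 239.5) (354.5, 203.2) depth mm 49.3 dx,dy [-9.4  0.9] cost 0.93 [-0.6 -0.1  0.2 -0.  -0.2  0.3]
(373.3, 239.5) (355, 203) depth mm 49.1 dx,dy [-9.1  0.6] cost 0.32 [-0.4  0.1  0.2 -0.  -0.1  0.3]
```

servo_tool(
  commands=[
    [[1, 0, 1, -0.3, 0, 0, 0], [1, 0, 2, -0.6, 0, 0, 0], [1, 0, 3.5, -1, 0, 0, 0], [1, 0, 5, -1.5, 0, 0, 0], [1, 0, 5, -1.5, 0, 0, 0]],
  ],
)

```text
time_s: 15.7
tcp_pos: [0.517, -0.255, 0.0527]
ee_rot: [[-0.19, -0.943, 0.273], [-0.982, 0.183, -0.053], [-0.0, -0.278, -0.961]]
wrist_force: [9.2, -1.4, -7.0]
gripper_width: 0.116
gripper_force: 30.0
```

```bash
python3 m.py; python3 - <<'E'
from h import *
import pickle
d=pickle.load(open('m.pkl','rb'));
im=cv2.resize(d['scene']['pixels'][228:262,364:388],None,fx=4,fy=4,interpolation=cv2.INTER_CUBIC).astype(int)
for v in range(26,72,3):
    R,G,B=[im[v,:,k] for k in range(3)]; q=np.argmin(R[:52]); k=np.argmax(R-G)
    print(round(228+(v+.5)/4-.5,2),'dark',364+(q+.5)/4-.5,R[q],'red',364+(k+.5)/4-.5,(R-G)[k])
t=d['top']['pixels'].astype(int);print(t[198:208,350:362,0])
E
```

```text
t 15.7 F [ 9.2 -1.4 -7. ] w 0.11557317810135108 pull mm 48.75363641846768 [-8.94141372e-04  9.60933698e-01 -2.78227655e-01]
scene 0.9941138625144958 [-2.125 14.25 ] drop mm 49.5 0.04927097397977835
scene red [(np.int32(22), array([374.63636364, 235.81818182]), array([372, 233,   6,   8]))]
top 0.9843771457672119 [-3.    5.75] drop mm 50.0 0.07490218092638834
top red [(np.int32(24), array([350.83333333, 199.375     ]), array([348, 198,   8,   5]))]
234.12 dark 376.375 141 red 373.875 114
234.88 dark 376.375 142 red 372.625 118
235.62 dark 376.375 141 red 372.375 110
236.38 dark 373.625 132 red 375.375 94
237.12 dark 374.375 138 red 375.875 86
237.88 dark 375.125 158 red 376.125 94
238.62 dark 376.125 167 red 376.625 99
239.38 dark 372.875 144 red 376.875 93
240.12 dark 372.875 106 red 377.125 69
240.88 dark 373.125 82 red 377.125 35
241.62 dark 373.375 76 red 376.875 13
242.38 dark 373.625 71 red 364.625 6
243.12 dark 373.875 64 red 368.625 7
243.88 dark 374.125 59 red 364.625 6
244.62 dark 374.625 60 red 371.875 7
245.38 dark 375.125 60 red 381.125 7
[[141 141 137 124 119 111  97  72  46  62 111 151]
 [132 135 142 139 138 136 120  84  60  81 126 158]
 [122 104 107 117 125 125 113  89  81 101 137 162]
 [114  89  81  85  89  89  87  84  90 117 150 165]
 [101  88  82  79  74  71  72  75  88 122 155 165]
 [ 83  84  81  75  59  45  44  49  67 102 135 150]
 [ 80  83  82  72  51  32  23  26  35  57  78  93]
 [ 84  84  83  77  64  52  40  34  37  42  41  41]
 [ 98  94  90  85  80  74  67  69  83  92  82  68]
 [132 127 121 114 105  97  93 103 127 141 130 118]]
```

```bash
python3 - <<'E'
from h import *
import pickle
from scipy.optimize import least_squares
d=pickle.load(open('m.pkl','rb'));w=pickle.load(open('c5.pkl','rb'))['wrist'];T=d['top'];S=d['scene']
x=np.array([.982,-.191,0]);y=np.array([.191,.982,0]);P=np.array([.6494,-.3393,.178])
def res(v,pS,pT,rS,sW,D=.0492):
    p,q=v[:3],v[3:6];b=v[6:12].reshape(3,2)
    e=[(proj(w,p)+b[0]-[112,171.5])/sW,(proj(w,q)+b[0]-[157,167.5])/sW,(proj(S,p-[0,0,D])+b[1]-pS)/.4,(proj(S,q)+b[1]-rS)/.4,(proj(T,p-[0,0,D])+b[2]-pT)/.4,(proj(T,q)+b[2]-[356,199.7])/.4]
    return np.r_[np.concatenate(e),v[6:8]/2,v[8:12]/.7,(p[2]-.225)/.002]
for pS in((372.9,239.3),(372.9,240)):
  for rS in((377.1,240.3),(377,239.6)):
   for sW in(1,100):
    f=least_squares(res,np.r_[P+[0,0,.047],P,np.zeros(6)],args=(np.array(pS),np.array((354.6,203.9)),np.array(rS),sW),x_scale=np.r_[np.ones(6)*.01,np.ones(6)])
    p,q=f.x[:3],f.x[3:6];print(pS,rS,sW,'depth',round(1000*(p-q)[2],1),'dx,dy',np.round([1000*(p-q)@x,1000*(p-q)@y],1),'cost',round(f.cost,2),np.round(f.x[6:],1))
E
```

```text
(372.9, 239.3) (377.1, 240.3) 1 depth 51.3 dx,dy [-10.4   1.4] cost 3.19 [-0.6 -0.6  0.2 -0.7  0.   0.5]
(372.9, 239.3) (377.1, 240.3) 100 depth 52.7 dx,dy [-10.5   1.8] cost 1.86 [-0.  -0.   0.3 -0.7  0.3  0.5]
(372.9, 239.3) (377, 239.6) 1 depth 50.2 dx,dy [-10.    1.1] cost 2.37 [-0.1 -0.8  0.3 -0.8  0.1  0.5]
(372.9, 239.3) (377, 239.6) 100 depth 50.2 dx,dy [-9.9  1.7] cost 1.77 [-0.  -0.   0.4 -0.7  0.3  0.5]
(372.9, 240) (377.1, 240.3) 1 depth 50.5 dx,dy [-10.2   1.1] cost 1.44 [-0.5 -0.4  0.3 -0.4 -0.1  0.5]
(372.9, 240) (377.1, 240.3) 100 depth 50.8 dx,dy [-10.2   1.6] cost 0.95 [-0.  -0.   0.3 -0.4  0.1  0.4]
(372.9, 240) (377, 239.6) 1 depth 49.4 dx,dy [-9.8  0.9] cost 1.28 [-0.1 -0.6  0.3 -0.5 -0.   0.5]
(372.9, 240) (377, 239.6) 100 depth 48.2 dx,dy [-9.6  1.5] cost 0.9 [-0.  -0.   0.4 -0.4  0.1  0.5]
```

servo_tool(
  commands=[
    [[1, 0, 0.5, -0.1, 0, 0, 0], [1, 0, 1, -0.3, 0, 0, 0], [1, 0, 1, -0.3, 0, 0, 0], [1, 0, 1, -0.3, 0, 0, 0], [1, 0, 1, -0.3, 0, 0, 0]],
  ],
)

```text
time_s: 16.35
tcp_pos: [0.5161, -0.2549, 0.0527]
ee_rot: [[-0.19, -0.943, 0.273], [-0.982, 0.183, -0.053], [-0.0, -0.278, -0.961]]
wrist_force: [8.8, -1.8, -7.3]
gripper_width: 0.12
gripper_force: 30.0
```

servo_tool(
  commands=[
    [[1, 0, 0, 0, 0, 0, 0], [1, 0, 0, 0, 0, 0, 0], [1, 0, 0, 0, 0, 0, 0], [1, 0, 0, 0, 0, 0, 0], [1, 0, 0, 0, 0, 0, 0]],
  ],
)

```text
time_s: 16.85
tcp_pos: [0.5162, -0.2549, 0.0527]
ee_rot: [[-0.19, -0.943, 0.273], [-0.982, 0.183, -0.053], [-0.0, -0.278, -0.96]]
wrist_force: [9.0, -2.8, -7.1]
gripper_width: 0.115
gripper_force: 30.0
```

```bash
python3 m.py && python3 - <<'E'
from h import *
import pickle
# dish/rack check: blue sleeve in scene vs expected hung position
d=pickle.load(open('m.pkl','rb'));H=np.array([.541,-.3895,.1748])
for n in('scene','top'):
    u,v=proj(d[n],H);im=d[n]['pixels'][int(v)-12:int(v)+12,int(u)-12:int(u)+12].astype(int);m=np.argwhere(im[...,2]>im[...,0]+60)
    print(n,(u,v),len(m),(m.mean(0)[::-1]+[int(u)-12,int(v)-12]) if len(m) else None)
E
```

```text
t 16.85 F [ 9.  -2.8 -7.1] w 0.11504500901527957 pull mm 49.586388469952404 [-9.13793644e-04  9.60877015e-01 -2.78423286e-01]
scene 0.993679940700531 [-2.125 14.5  ] drop mm 50.0 0.06890672727379452
scene red [(np.int32(22), array([374.63636364, 235.81818182]), array([372, 233,   6,   8]))]
top 0.9857041239738464 [-3.125  5.875] drop mm 51.5 0.025522570696476406
top red [(np.int32(24), array([350.83333333, 199.375     ]), array([348, 198,   8,   5]))]
scene (np.float64(343.3417026291822), np.float64(273.7713549795468)) 53 [342.39622642 272.73584906]
top (np.float64(378.89282522406194), np.float64(246.37699436324658)) 57 [379.26315789 247.36842105]
```

Drop is about 50 mm against an estimated index depth of about 50 mm. The sleeve is where a hung rack should be (within about 1 px). Handing in.

```bash
python3 -c "
from h import *
print(r.finish_job())"
```

```text
the job is handed in; nothing more can be done
None
```

I handed the job in at about 17 s with the rack hanging from both hooks and the pull handle still gripped, drawn out about 50 mm. My camera estimate puts the red index 48–53 mm below the pointer's rest height, so the pointer should be within the 4 mm tolerance. The hand-in returned no verdict.

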